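# Load the slide cassette into the reader

## Robot

A 6-joint arm with a two-finger parallel gripper is mounted at the origin on the work surface. World frame = base frame: x ahead of the robot, y to its left, z up, the work surface at z = 0. Lengths are in m, angles in rad, forces in N, time in s.
With the tool pointing down it reaches from about 0.35 to 0.925 m from the base axis. Payload 6.4 kg.
Tool frame: the origin (TCP) lies on the centre line of the jaws, within the pads' length; the fingertips stand 8 mm ahead of it and the grasp point (between the pads) lies 11 mm behind it; z points along the fingers, y is the direction in which the jaws open and shut (so a half turn about z gives the same grasp; the last joint's range is limited). The gripper opens to 94 mm and grips with 3 to 60 N. Pads are 16 mm wide; open, the fingers measure 119 mm over their backs; the gripper's body (75 mm by 177 mm) begins 78 mm behind the grasp point.
Start: joints at [1.047, 0.245, 1.558, -0, 1.339, -0.174], TCP at [0.223, 0.611, 0.213] pointing down, gripper open.
Joint ranges: [-3.13, 3.13], [-1.02, 2.26], [0.13, 2.54], [-0.95, 4.09], [0.21, 2.88], [-2.74, 2.74]. Speed limits (rad/s): [2.57, 2.57, 3.14, 3.14, 3.14, 3.14].

## Interface

Orientations are given as a 3x3 rotation matrix whose columns are the frame's x, y, z axes.
In Python, from rig import bot gives the robot as it stands.
- The arm moves only by the tool move_arm, never from a script. Its argument "steps" is text: rows parted by semicolons, each of 7 numbers parted by spaces: the shift along the tool's x, y, z in mm, then the turn, a rotation vector about the tool's x, y, z in rad, then the finger opening in mm, from 0 to 94. In form: tx ty tz wx wy wz fingers; .... A call has 1 to 12 rows; each row shifts and turns the commanded pose from where the row before left it, along the tool's axes as they then stand; what a row does not reach is not made up. A row lasts 1/10 s, in which the tool goes at most 50 mm and 8.59 degrees, less where a joint would pass 70% of its speed; a pose out of reach is approached as far as the arm can. A call with a gripper value outside its range is refused whole. The fingers move at their own pace and stop on an object; "newtons" is the grip in N (left out, the last holds). Time passes only in rows, so rows that do not move let the fingers close. It gives the time, the measured TCP pose, the force and the opening at its end, in the units of the state.
- bot.get_state(): the state, without advancing time (a new reading comes with each control period).
- bot.snapshot(name): name is "scene" or "side" or "wrist"; returns a dict with "pixels" (400x640x3 uint8, red, green, blue), "fovy" (degrees; the focal length in pixels is half the picture's height over the tangent of half this angle, whatever the lens; pixels are square), "cx", "cy" (the principal point, pixels), "k1" (the pictures are not rectified: a ray, as slopes to the right and down, at radius r is drawn at 1 + k1 r^2 times it, then the intrinsics apply), "position" and "orientation" of the camera in the world. Camera axes: x right, y down, z forward; pixel columns grow to the right and rows downward; lengths in m; the calibration is good to about 2 mm. A picture is of the moment at which its call begins. There is no depth.
- bot.finish_job(): hands the job in, once; it reports no verdict.
The state is a dict: "time": time; "q": joint angles; "joint_velocities": joint speeds; "tau": joint torques, N m; "position": TCP position; "tcp_rot": TCP orientation; "wrist_force": force on the tool from outside, world axes, zero at the start; "ft_torque": the same for the moment, N m; "width": opening from 0.0 (shut) to 1.0 (fully open).
Only numpy, scipy, OpenCV 4.12 (cv2) and the standard library are available. Lean on these libraries where they do the work, as an engineer would, in place of code of your own. Each camera call takes 0.05 s, during which the arm holds its last target.

## Task

One of the five white slide boxes packed in the aluminium rack, the cassette with the flat upright pull tab instead of a round knob, has to go into the loading bay of the cassette reader. Pull its top outward by the tab, towards the robot, until it is clear of the rack's retaining rail while its foot is still in the rack, then lift it over the low lip and out; set its foot into the bay behind the low front lip with the tab to the front, tip it back upright under the bay's rail and let go. Leave the other four boxes standing in the rack and everything else on the bench where it is.

Things in the scene. Friction and masses are not known exactly. Their poses are not given: they have to be found in the camera images.
- cassette: Cassette to move: white box 70 mm deep (x), 40 wide (y), 130 tall, 0.2 to 0.41 kg. Origin: centre of its underside; z up, -x out of its front. A flat grey pull tab stands on its top. It starts upright in any of the rack's five places, front towards the robot.
- tab (a point): Centre of the pull tab, 145 mm above the cassette's underside, 23 mm in front (-x) of its middle; axes as the cassette. The tab is 10 mm thick (x), 28 wide (y), 30 tall (130 to 160 mm above the underside).
- rack: Fixed aluminium rack 90 mm deep (x), 224 wide (y); -x, its open front, faces roughly to the robot. Origin: centre of its underside, on the bench. Floor 8 mm above the origin. Front lip: inner face x = -38, 5 thick, top at 24 mm. Back panel x = +38, 75 high. End cheeks 60 high, 214 apart. Box places at y = -84, -42, 0, 42, 84 mm, 2 mm between boxes.
- rack_rail (a point): Middle of the rack's full-width retaining rail over the boxes' rear top edges: in the rack's axes x = +21 to +46 mm, underside 150, top 158 mm above the rack's origin. It lets an upright box rise only 12 mm: tilt the top outward about its front foot at least 0.14 rad (0.3 is good), lift 30 mm over the lip, draw 50 mm forward (the foot is still under the rail), then raise.
- reader: Fixed white reader: loading bay in front of a housing 110 x 170 x 120 mm (x = +40 to +150). Origin on the bench under the bay's middle; -x, the open front, faces roughly to the robot. Bay floor 8 mm above the origin. Front lip: inner face x = -40, 5 thick, top at 24 mm. Back of bay x = +40. Side cheeks 52 mm apart, 55 high (6 mm room each side of the cassette).
- reader_rail (a point): Middle of the steel rail over the rear of the bay: in the reader's axes x = +20 to +50 mm, 68 wide, underside 156, top 164 mm above the reader's origin. The cassette comes from in front, tilted (0.3 rad is good), foot 30 mm up to pass the lip, is set down with its front foot edge just behind the lip and tipped upright about that edge.
- box1: Neighbouring slide box, same white 70 x 40 x 130 mm box, origin at the centre of its underside, but with a round knob (18 mm across, top 20 mm above the box) in the place of the tab. To be left standing in the rack.
- box2: Neighbouring slide box, same white 70 x 40 x 130 mm box, origin at the centre of its underside, but with a round knob (18 mm across, top 20 mm above the box) in the place of the tab. To be left standing in the rack.
- box3: Neighbouring slide box, same white 70 x 40 x 130 mm box, origin at the centre of its underside, but with a round knob (18 mm across, top 20 mm above the box) in the place of the tab. To be left standing in the rack.
- box4: Neighbouring slide box, same white 70 x 40 x 130 mm box, origin at the centre of its underside, but with a round knob (18 mm across, top 20 mm above the box) in the place of the tab. To be left standing in the rack.
- dish_stack: Two stacked glass dishes, 92 mm across, 35 mm high, standing beside the reader; origin at the centre of the underside. Leave alone.
- dish: A glass dish, 92 mm across, 17 mm high, standing behind the rack; origin at the centre of the underside. Leave alone.
- flask: Small conical glass flask, 72 mm across the foot, 90 mm high, standing beside the reader; origin at the centre of the underside. Leave alone.
- jar: Lidded jar, 56 mm across, 75 mm high, standing behind the rack; origin at the centre of the underside. Leave alone.
Not all that is in view belongs to the job. Leave any purple or turquoise look-alike of the cassette alone.

How it is judged:
By the outcome, as a careful person would: the job done as asked, in the order asked, and still so for the second after the job is handed in, with the robot touching nothing.
It also fails if it takes over 58 s, if anything falls off the work surface, if the arm or the gripper's body presses on something with over 40 N, if the wrist force passes 120 N, or if a joint passes its speed limit or range.

## Working session

There is one attempt and no reset: what is moved stays moved. The work goes in short steps, Python scripts to look and compute and a tool call to move; the robot and the scene stay as the last step left them, time stands still between calls to the robot, and variables do not carry over. Pictures are saved under pics/ and viewed, and the job is handed in when it is done.

Besides the shell and the picture viewer there is one more tool, called after "Emit:" in YAML: its name, and indented under it one key for each argument. move_arm: Moves the arm, as the interface text tells. Its arguments: {"type":"object","properties":{"steps":{"type":"string"},"newtons":{"type":"number"}},"required":["steps"]}

```bash
ls; mkdir -p pics; python3 - <<'E'
from rig import bot
import cv2,pickle
print(bot.get_state())
d={}
for n in("scene","side","wrist"):
    s=bot.snapshot(n); d[n]=s
    cv2.imwrite(f"pics/{n}0.png",s["pixels"][:,:,::-1])
    print(n,{k:v for k,v in s.items() if k!="pixels"})
pickle.dump(d,open("s0.pkl","wb"))
E
```

```text
pics
{'time': 0.0, 'q': array([ 1.04689387e+00,  2.45785628e-01,  1.55900567e+00, -5.31013603e-06,
        1.33874918e+00, -1.74071364e-01]), 'joint_velocities': array([-0.00042009,  0.00067167, -0.00107472, -0.00094637,  0.00157875,
       -0.00014503]), 'tau': array([-6.14924847e-04, -4.15819001e+01, -3.14607954e+01,  6.84700138e-02,
        3.30256310e-02, -1.35925384e-04]), 'position': array([0.22245439, 0.61011103, 0.21236806]), 'tcp_rot': array([[-9.39430877e-01,  3.42737051e-01, -9.69952053e-04],
       [ 3.42738263e-01,  9.39429417e-01, -1.68915883e-03],
       [ 3.32264176e-04, -1.91928764e-03, -9.99998103e-01]]), 'wrist_force': array([-0.55187805,  0.01955179,  0.73756173]), 'ft_torque': array([0.02288807, 0.02763219, 0.04438842]), 'width': 1.0008567853493913}
scene {'fovy': 55.31229904275498, 'cx': 311.5795963138544, 'cy': 204.18695058580022, 'k1': -0.03332653719144086, 'position': array([ 1.28176862, -0.21017707,  0.83984485]), 'orientation': array([[ 0.28616411,  0.63359678, -0.71879428],
       [ 0.95810743, -0.19848358,  0.20648106],
       [-0.01184313, -0.74776961, -0.66385266]])}
side {'fovy': 51.6946506443767, 'cx': 314.78020935102876, 'cy': 201.02440599232577, 'k1': -0.010897333366616935, 'position': array([ 0.99389079, -0.3167241 ,  0.91843091]), 'orientation': array([[ 0.5939966 ,  0.65927594, -0.46100246],
       [ 0.80437494, -0.49543006,  0.32791769],
       [-0.01220623, -0.56560082, -0.82458882]])}
wrist {'fovy': 69.37520549241111, 'cx': 319.05581995671804, 'cy': 200.63882687802587, 'k1': -0.03723791555241309, 'position': array([0.14667293, 0.63802385, 0.38248487]), 'orientation': array([[ 3.42256571e-01,  9.03155280e-01,  2.59173647e-01],
       [ 9.39606148e-01, -3.28728867e-01, -9.52765340e-02],
       [-8.51645507e-04,  2.76130172e-01, -9.61119869e-01]])}
```

View pics/scene0.png

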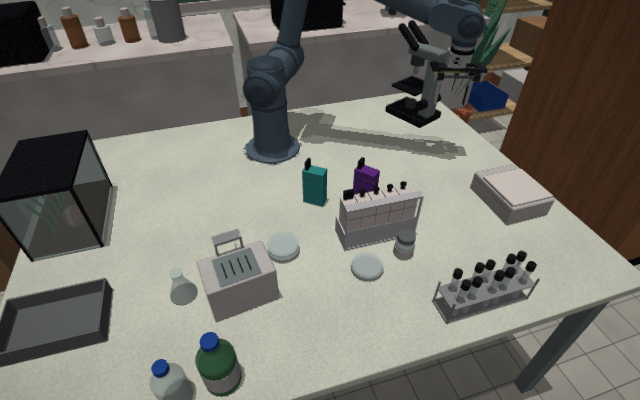

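View pics/side0.png

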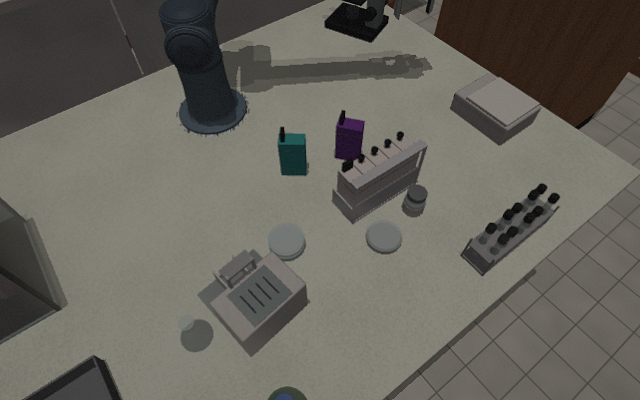

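View pics/wrist0.png

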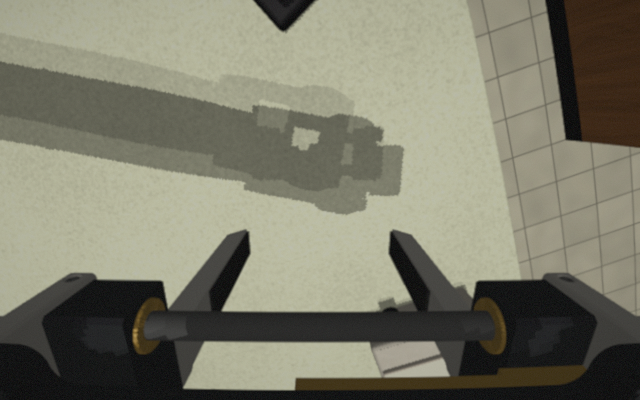

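The scene view shows the rack at about (380,215) with the reader at (238,275). The turquoise look-alike is at (315,185) and the purple one at (366,180), both on the robot side of the rack. I'll zoom in for detail.

```bash
cat > h.py <<'E'
import numpy as np,cv2,pickle
def K(s):
    H=s["pixels"].shape[0]; f=H/2/np.tan(np.radians(s["fovy"]/2)); return f
def ray(s,u,v):
    f=K(s); x=(u-s["cx"])/f; y=(v-s["cy"])/f
    rd=np.hypot(x,y); r=rd
    for _ in range(20): r=rd/(1+s["k1"]*r*r)
    k=r/rd if rd>0 else 1
    d=np.array([x*k,y*k,1]); d=np.array(s["orientation"])@d
    return np.array(s["position"]),d/np.linalg.norm(d)
def onz(s,u,v,z):
    p,d=ray(s,u,v); return p+d*(z-p[2])/d[2]
def proj(s,P):
    f=K(s); c=np.array(s["orientation"]).T@(np.array(P)-np.array(s["position"]))
    x,y=c[0]/c[2],c[1]/c[2]; k=1+s["k1"]*(x*x+y*y)
    return np.array([s["cx"]+f*x*k,s["cy"]+f*y*k])
def tri(rs):
    A=np.zeros((3,3));b=np.zeros(3)
    for p,d in rs:
        M=np.eye(3)-np.outer(d,d);A+=M;b+=M@p
    X=np.linalg.solve(A,b)
    return X,[np.linalg.norm((np.eye(3)-np.outer(d,d))@(X-p))*1000 for p,d in rs]
def crop(s,x0,x1,y0,y1,k,name):
    im=s["pixels"][y0:y1,x0:x1,::-1]; im=cv2.resize(im,None,fx=k,fy=k,interpolation=cv2.INTER_CUBIC)
    im=np.clip(im.astype(float)*1.3,0,255).astype(np.uint8)
    for x in range((x0+9)//10*10,x1,10): cv2.line(im,((x-x0)*k,0),((x-x0)*k,6 if x%50 else 16),(0,0,255),1)
    for y in range((y0+9)//10*10,y1,10): cv2.line(im,(0,(y-y0)*k),(6 if y%50 else 16,(y-y0)*k),(0,0,255),1)
    cv2.imwrite(name,im)
E
python3 - <<'E'
from h import *
d=pickle.load(open("s0.pkl","rb"))
crop(d["scene"],290,440,145,260,5,"pics/a1.png")
crop(d["scene"],160,310,220,330,5,"pics/a2.png")
crop(d["side"],270,440,95,230,4,"pics/a3.png")
crop(d["side"],190,320,220,360,4,"pics/a4.png")
E
```

```text
(no output)
```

View pics/a1.png

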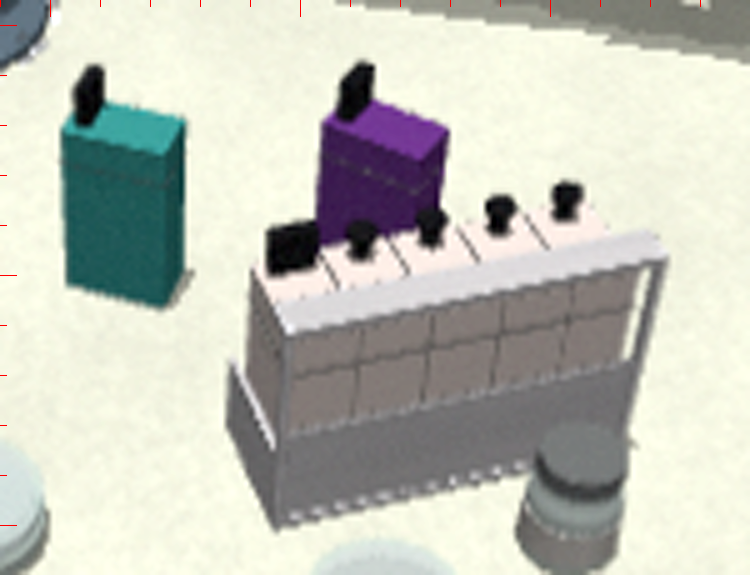

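View pics/a2.png

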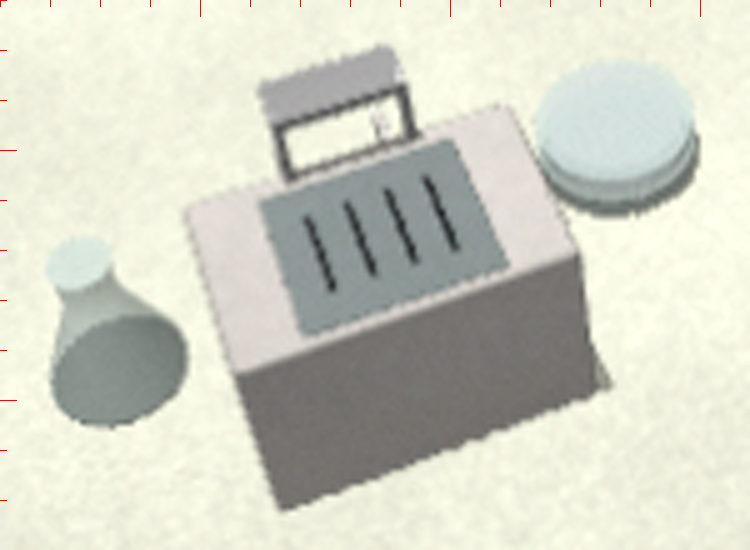

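View pics/a3.png

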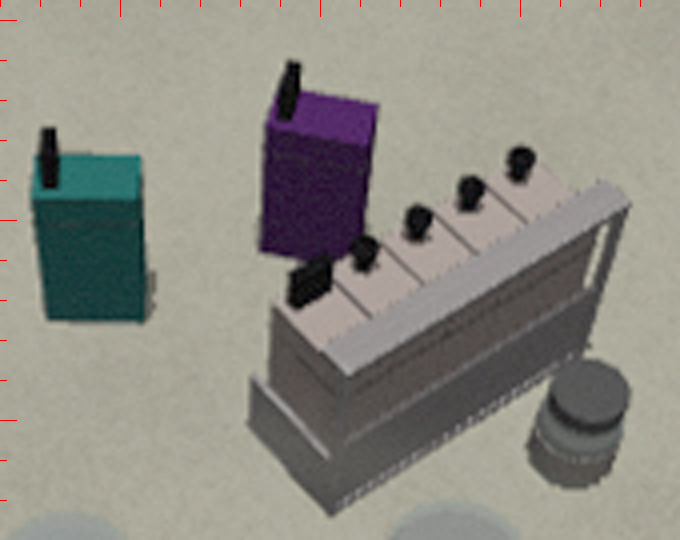

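View pics/a4.png

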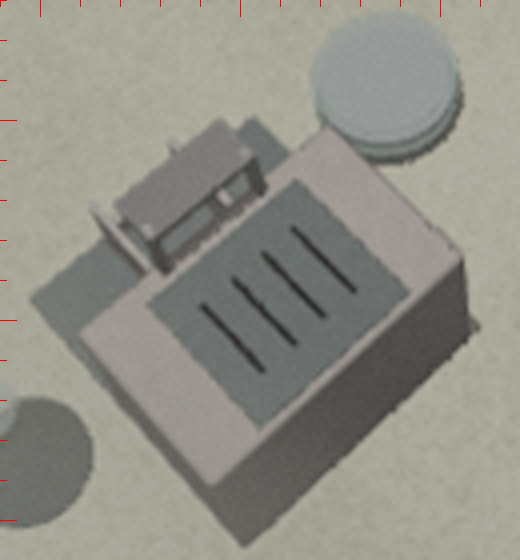

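Zoomed in, the flat tab is at scene (348,194) and side (347,166), on the box at the rack's -y end. Round knobs top the other four. The dish stack touches the +y side of the reader's surroundings and the flask is on its -y side. Next I'll triangulate.

```bash
python3 - <<'E'
from h import *
d=pickle.load(open("s0.pkl","rb"))
A,B=d["scene"],d["side"]
def dark(s,x0,x1,y0,y1,t=45):
    g=s["pixels"].max(2); m=np.zeros_like(g); m[y0:y1,x0:x1]=(g[y0:y1,x0:x1]<t)
    n,l,st,c=cv2.connectedComponentsWithStats(m,connectivity=8)
    return [(np.round(c[i],1).tolist(),st[i].tolist()) for i in range(1,n) if st[i][4]>12]
a=[];b=[]
for s,r,o in((A,(335,412,178,203),a),(B,(335,410,128,175),b)):
    for c,st in sorted(dark(s,*r)): print(c,st); o.append(c)
if len(a)==len(b):
    for p,q in zip(a,b):
        X,e=tri([ray(A,*p),ray(B,*q)]); print(np.round(X,4),np.round(e,1))
pa=lambda x,y:(290+x/5,145+y/5); pb=lambda x,y:(270+x/4,95+y/4)
ra=lambda x,y:(160+x/5,220+y/5); rb=lambda x,y:(190+x/4,220+y/4)
def T(n,p,q):
    X,e=tri([ray(A,*p),ray(B,*q)]); print(n,np.round(X,4),np.round(e,1))
T("rack back bottom -y",pa(275,527),pb(332,516))
T("rail back-y top",pa(288,333),pb(348,376))
T("rail back+y",pa(667,258),pb(631,205))
T("rail front+y",pa(650,231),pb(605,178))
T("cheek front -y top",pa(231,365),pb(252,375))
T("box front -y top",pa(250,265),pb(273,303))
T("turq top front",pa(62,125),pb(35,193)); 
T("turq back +y top",pa(185,120),pb(142,157));T("turq back -y bottom",pa(165,307),pb(145,321))
T("turq back -y top",pa(165,154),pb(140,198))
T("purp back +y top",pa(447,128),pb(378,104))
T("purp back -y top",pa(418,158),pb(370,142)); T("purp front-y top",pa(325,122),pb(268,124))
T("purp tabtop",pa(366,66),pb(293,65))
T("rd house back -y top",ra(235,374),rb(212,484))
T("rd house back +y top",ra(578,250),rb(460,258))
T("rd house fr +y top",ra(500,104),rb(327,128))
T("rd house fr -y top",ra(184,211),rb(80,333))
T("rd house back -y bot",ra(280,510),rb(245,547))
T("rail back -y",ra(274,128),rb(150,232)); T("rail back +y",ra(405,87),rb(260,155))
T("rail fr +y",ra(388,45),rb(220,122)); T("rail fr -y",ra(260,87),rb(113,200))
E
```

```text
[348.3, 194.1] [344, 189, 10, 11, 86]
[361.9, 191.6] [359, 189, 7, 8, 36]
[375.5, 189.2] [373, 186, 6, 8, 34]
[389.4, 187.5] [387, 185, 6, 7, 26]
[402.7, 184.6] [401, 182, 5, 7, 29]
[348.8, 147.4] [336, 128, 29, 44, 675]
[374.1, 150.2] [372, 147, 6, 8, 40]
[387.1, 142.9] [385, 139, 6, 9, 41]
[399.6, 135.2] [397, 132, 7, 8, 38]
rack back bottom -y [0.5997 0.0838 0.0041] [0.7 0.7]
rail back-y top [0.5985 0.084  0.1561] [0.7 0.7]
rail back+y [0.6028 0.3058 0.1554] [0.1 0.1]
rail front+y [0.5755 0.3111 0.1522] [0.3 0.3]
cheek front -y top [0.5041 0.0903 0.0463] [0.9 0.9]
box front -y top [0.5196 0.0923 0.1369] [0.2 0.2]
turq top front [0.3564 0.0278 0.1343] [0. 0.]
turq back +y top [0.3672 0.1042 0.1284] [0.5 0.5]
turq back -y bottom [ 0.3941  0.083  -0.0007] [1. 1.]
turq back -y top [0.3949 0.0825 0.1271] [0.1 0.1]
purp back +y top [0.4233 0.2578 0.1281] [0.1 0.1]
purp back -y top [0.4503 0.2268 0.1324] [1.1 1.1]
purp front-y top [0.3919 0.189  0.126 ] [0.2 0.2]
purp tabtop [0.3802 0.2187 0.1538] [0.6 0.6]
rd house back -y top [ 0.7245 -0.3008  0.1164] [0.5 0.5]
rd house back +y top [ 0.7016 -0.137   0.117 ] [1.6 1.6]
rd house fr +y top [ 0.5999 -0.1536  0.1214] [0. 0.]
rd house fr -y top [ 0.6196 -0.316   0.1161] [0.2 0.2]
rd house back -y bot [ 0.7259 -0.3012  0.004 ] [0.9 0.9]
rail back -y [ 0.6108 -0.2637  0.1512] [1. 1.]
rail back +y [ 0.6126 -0.1984  0.1616] [0.9 0.9]
rail fr +y [ 0.585  -0.2037  0.1643] [0.8 0.8]
rail fr -y [ 0.5856 -0.2688  0.155 ] [0.7 0.7]
```

```bash
python3 - <<'E'
from h import *
d=pickle.load(open("s0.pkl","rb"))
A,B=d["scene"],d["side"]
def dark(s,x0,x1,y0,y1,t=45):
    g=s["pixels"].max(2); m=np.zeros_like(g); m[y0:y1,x0:x1]=(g[y0:y1,x0:x1]<t)
    n,l,st,c=cv2.connectedComponentsWithStats(m,connectivity=8)
    i=1+np.argmax(st[1:,4]); return c[i]
ka=[dark(A,*r) for r in((340,356,186,203),(357,368,186,200),(370,382,183,198),(384,395,181,196),(398,409,178,193))]
kb=[dark(B,*r) for r in((340,354,157,175),(356,367,152,165),(369,380,144,157),(382,394,137,150),(395,408,129,143))]
def T(p,q): return tri([ray(A,*p),ray(B,*q)])
pa=lambda x,y:(290+x/5,145+y/5); pb=lambda x,y:(270+x/4,95+y/4)
ra=lambda x,y:(160+x/5,220+y/5); rb=lambda x,y:(190+x/4,220+y/4)
def fit(L,P,names):
    L=np.array(L,float);P=np.array(P)[:,:2]
    lc,pc=L.mean(0),P.mean(0); l=L-lc;p=P-pc
    th=np.arctan2((l[:,0]*p[:,1]-l[:,1]*p[:,0]).sum(),(l*p).sum())
    R=np.array([[np.cos(th),-np.sin(th)],[np.sin(th),np.cos(th)]])
    t=pc-R@lc
    for n,r in zip(names,(P-(L@R.T+t))@R): print("  ",n,np.round(r*1000,1))
    print("origin",t.round(4),"yaw",th.round(4)); return t,R,th
K_=[T(p,q) for p,q in zip(ka,kb)]
for X,e in K_: print(np.round(X,4),np.round(e,1))
rows=[((.045,-.112),pa(275,527),pb(332,516)),((.046,-.112),pa(288,333),pb(348,376)),((.046,.112),pa(667,258),pb(631,205)),((.021,.112),pa(650,231),pb(605,178)),((-.045,-.112),pa(231,365),pb(252,375))]
L=[r[0] for r in rows];P=[T(r[1],r[2])[0] for r in rows]
tr=fit(L,P,range(9))
ys=[-.084,-.042,0,.042,.084]
tk=fit([(-.023,y) for y in ys],[k[0] for k in K_],ys)
rows=[((.15,-.085),ra(235,374),rb(212,484)),((.15,.085),ra(578,250),rb(460,258)),((.04,.085),ra(500,104),rb(327,128)),((.04,-.085),ra(184,211),rb(80,333)),((.15,-.085),ra(280,510),rb(245,547)),
((.05,-.034),ra(274,128),rb(150,232)),((.05,.034),ra(405,87),rb(260,155)),((.02,.034),ra(388,45),rb(220,122)),((.02,-.034),ra(260,87),rb(113,200))]
L=[r[0] for r in rows];P=[T(r[1],r[2])[0] for r in rows]
fit(L,P,range(9));fit(L[:5],P[:5],range(9))
E
```

```text
[0.5263 0.1143 0.1517] [0.2 0.2]
[0.5224 0.1567 0.1464] [0.3 0.3]
[0.5321 0.1935 0.1538] [0.3 0.3]
[0.53   0.2387 0.1478] [0.2 0.2]
[0.5301 0.2807 0.1486] [0.4 0.4]
   0 [ 3.2 -1.1]
   1 [ 1.  -0.9]
   2 [ 0.4 -3.1]
   3 [-1.9  1.7]
   4 [-2.6  3.3]
origin [0.554  0.1979] yaw -0.0217
   -0.084 [1.1 1.5]
   -0.042 [-4.3  1.7]
   0 [ 4.  -3.1]
   0.042 [ 0.2 -0. ]
   0.084 [-1.1 -0.1]
origin [0.5512 0.1959] yaw -0.0366
   0 [-0.2  2.8]
   1 [-2.3 -1.8]
   2 [ 4.7 -5.4]
   3 [3.8 0.9]
   4 [1.1 2.3]
   5 [-8.4  2.9]
   6 [ 1.7 -0.5]
   7 [ 3.6 -2.3]
   8 [-4.   1.1]
origin [ 0.5656 -0.2381] yaw 0.1263
   0 [-2.3  2.6]
   1 [-2.7 -2. ]
   2 [ 4.4 -4.5]
   3 [1.7 1.9]
   4 [-1.1  2.1]
origin [ 0.567  -0.2394] yaw 0.1372
```

```bash
cat >> h.py <<'E'
from scipy.spatial.transform import Rotation as Ro
def pose(yaw,tilt=0.):
    # tool y = frame +x, tool z down; tilt>0: top leans to -x of frame (tool points forward)
    R0=np.array([[0,1,0],[1,0,0],[0,0,-1.]])
    return Ro.from_euler('z',yaw).as_matrix()@Ro.from_euler('y',-tilt).as_matrix()@R0
def rows(p0,R0,p1,R1,n):
    """n equal screw-free rows: interpolate p linearly, R by slerp; returns shifts in tool axes"""
    w=Ro.from_matrix(R0.T@R1).as_rotvec()/n; R=R0.copy();p=np.array(p0);dp=(np.array(p1)-p)/n;o=[]
    for i in range(n):
        o.append(np.r_[1000*R.T@dp,w]); R=R@Ro.from_rotvec(w).as_matrix()
    return o
def show(o,f):
    print("; ".join(" ".join(f"{v:.1f}" for v in r[:3])+" "+" ".join(f"{v:.4f}" for v in r[3:])+f" {f}" for r in o))
E
python3 - <<'E'
from h import *; from rig import bot
s=bot.get_state()
show(rows(s["position"],s["tcp_rot"],[.525,.113,.28],pose(-.025),12),60)
E
```

```text
-37.9 -30.3 -5.6 -0.0001 0.0001 0.1038 60; -40.8 -26.2 -5.6 -0.0001 0.0001 0.1038 60; -43.3 -21.8 -5.6 -0.0001 0.0001 0.1038 60; -45.3 -17.2 -5.6 -0.0001 0.0001 0.1038 60; -46.9 -12.4 -5.6 -0.0001 0.0001 0.1038 60; -47.9 -7.5 -5.6 -0.0001 0.0001 0.1038 60; -48.4 -2.5 -5.6 -0.0001 0.0001 0.1038 60; -48.4 2.5 -5.6 -0.0001 0.0001 0.1038 60; -47.9 7.5 -5.6 -0.0001 0.0001 0.1038 60; -46.9 12.5 -5.6 -0.0001 0.0001 0.1038 60; -45.3 17.3 -5.6 -0.0001 0.0001 0.1038 60; -43.3 21.9 -5.6 -0.0001 0.0001 0.1038 60
```

Emit:
move_arm:
  steps: "-38 -30 -6 0 0 0.104 40; -41 -26 -6 0 0 0.104 40; -43 -22 -6 0 0 0.104 40; -45 -17 -6 0 0 0.104 40; -47 -12 -6 0 0 0.104 40; -48 -8 -6 0 0 0.104 40; -48 -3 -6 0 0 0.104 40; -48 3 -5 0 0 0.104 40; -48 8 -5 0 0 0.104 40; -47 13 -5 0 0 0.104 40; -45 17 -5 0 0 0.104 40; -43 22 -5 0 0 0.104 40"
  newtons: 40

```text
time: 1.35
position: [0.5257, 0.1132, 0.2805]
tcp_rot: [[0.032, 1.0, -0.0], [1.0, -0.032, 0.0], [0.0, -0.0, -1.0]]
wrist_force: [1.3, -0.7, -0.3]
width: 0.426
```

```bash
python3 - <<'E'
from h import *; from rig import bot
s=bot.get_state(); print(s["time"],s["position"],s["tcp_rot"].round(3),s["width"],s["joint_velocities"].round(2),s["wrist_force"])
w=bot.snapshot("wrist"); pickle.dump(w,open("w1.pkl","wb")); cv2.imwrite("pics/w1.png",w["pixels"][:,:,::-1]); print(w["position"],w["orientation"])
s=bot.get_state(); print(s["time"],s["position"],s["q"].round(3))
E
```

```text
1.35 [0.52567587 0.11318033 0.28053899] [[ 0.032  1.    -0.   ]
 [ 1.    -0.032  0.   ]
 [ 0.    -0.    -1.   ]] 0.42551748278630425 [-0.81  0.33 -0.4   0.    0.07  0.23] [ 1.32734926 -0.71673046 -0.34946848]
[0.52810944 0.19377994 0.45052251] [[ 9.99517725e-01 -2.98339246e-02 -8.61706432e-03]
 [-3.10533983e-02 -9.60777290e-01 -2.75577006e-01]
 [-5.75360790e-05  2.75711692e-01 -9.61240376e-01]]
1.4 [0.52902256 0.10778036 0.2813199 ] [-0.007 -0.067  1.767 -0.004  1.438  0.033]
```

View pics/w1.png

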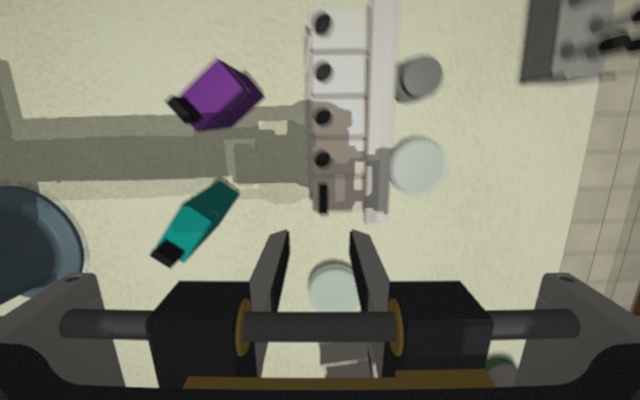

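The wrist view shows the tab on the end box at about (322,198) and the knobs in line above it. The jaws straddle that column. The arm was still settling, so I'll hold one row and measure again.

Emit:
move_arm:
  steps: "0 0 0 0 0 0 40; 0 0 0 0 0 0 40; 0 0 0 0 0 0 40"

```text
time: 1.7
position: [0.5243, 0.1163, 0.2801]
tcp_rot: [[0.025, 1.0, -0.001], [1.0, -0.025, 0.0], [0.0, -0.001, -1.0]]
wrist_force: [0.7, -0.1, -0.4]
width: 0.424
```

```bash
python3 - <<'E'
from h import *; from rig import bot
w=bot.snapshot("wrist"); pickle.dump(w,open("w1.pkl","wb")); cv2.imwrite("pics/w2.png",w["pixels"][:,:,::-1])
s=bot.get_state(); print(s["time"],s["position"],s["tcp_rot"].round(4),s["wrist_force"])
crop(w,295,445,0,225,3,"pics/w2c.png")
E
```

```text
1.75 [0.52436631 0.11640432 0.28014522] [[ 2.460e-02  9.997e-01 -6.000e-04]
 [ 9.997e-01 -2.460e-02  2.000e-04]
 [ 1.000e-04 -6.000e-04 -1.000e+00]] [-1.00423163  0.09205677 -1.02643341]
```

View pics/w2c.png

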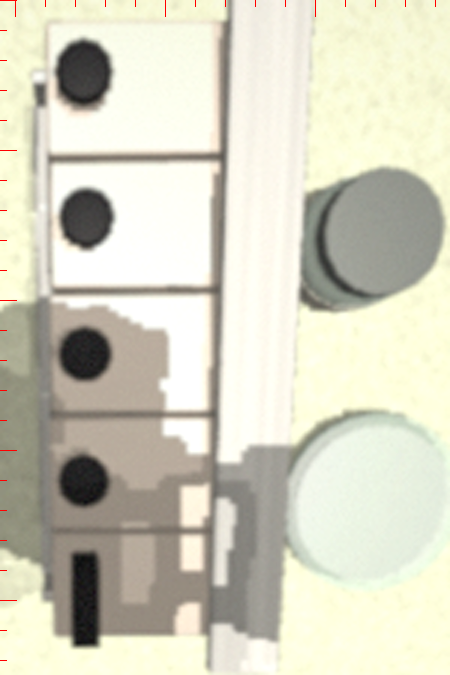

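```bash
python3 - <<'E'
from h import *
w=pickle.load(open("w1.pkl","rb"))
q=lambda x,y:(295+x/3,y/3)
def o(n,x,y,z): print(n,onz(w,*q(x,y),z).round(4))
o("tab -y top",85.5,646,.168); o("tab +y bot",85.5,553,.138)
o("tab L",72,600,.16);o("tab R",99,600,.16)
for y in(72,218,353,481): o("knob",84.5,y,.153)
for n,x,y in(("box fr -y",53,634),("box fr +y",47,22),("box divide1",53,530),("box div2",51,413),("div3",50,290),("div4",48,156)): o(n,x,y,.138)
o("rail fr +y",229,20,.158);o("rail fr -y",210,670,.150);o("rail back",308,60,.158);o("rail back",277,640,.158)
s=np.array([.555,.196]);
E
```

```text
tab -y top [0.5284 0.1002 0.168 ]
tab +y bot [0.5293 0.1261 0.138 ]
tab L [0.5241 0.1144 0.16  ]
tab R [0.5335 0.1142 0.16  ]
knob [0.5319 0.2809 0.153 ]
knob [0.5311 0.2388 0.153 ]
knob [0.5302 0.1971 0.153 ]
knob [0.5293 0.1548 0.153 ]
box fr -y [0.5164 0.095  0.138 ]
box fr +y [0.5206 0.2999 0.138 ]
box divide1 [0.5176 0.135  0.138 ]
box div2 [0.5182 0.177  0.138 ]
div3 [0.5191 0.2182 0.138 ]
div4 [0.5197 0.2603 0.138 ]
rail fr +y [0.5753 0.2927 0.158 ]
rail fr -y [0.5742 0.0836 0.15  ]
rail back [0.5994 0.2815 0.158 ]
rail back [0.5966 0.0973 0.158 ]
```

The wrist rays put the tab centre at (0.529, 0.113), with tab thickness 9.4 mm and box pitch 42 mm, both matching what was given. The rack yaw is about -0.02. I'll descend in two parts.

Emit:
move_arm:
  steps: "-3 4.5 25 0 0 -0.005 40; 0 0 25 0 0 0 40; 0 0 25 0 0 0 40; 0 0 15 0 0 0 36; 0 0 0 0 0 0 36; 0 0 0 0 0 0 36"

```text
time: 2.35
position: [0.5298, 0.1125, 0.1912]
tcp_rot: [[0.021, 1.0, 0.001], [1.0, -0.021, 0.0], [0.0, 0.001, -1.0]]
wrist_force: [-0.1, -0.6, 1.2]
width: 0.382
```

```bash
python3 - <<'E'
from h import *; from rig import bot
w=bot.snapshot("wrist"); pickle.dump(w,open("w3.pkl","wb"))
s=bot.get_state(); print(s["time"],s["position"],s["tcp_rot"].round(4),s["wrist_force"],s["width"]*94)
im=w["pixels"][:,:,::-1]; cv2.imwrite("pics/w3.png",im)
E
```

```text
2.4 [0.53027014 0.11233262 0.19187746] [[ 2.130e-02  9.998e-01  2.200e-03]
 [ 9.998e-01 -2.130e-02  0.000e+00]
 [ 1.000e-04  2.200e-03 -1.000e+00]] [0.05630515 0.79306739 0.06272825] 35.59826994974475
```

View pics/w3.png

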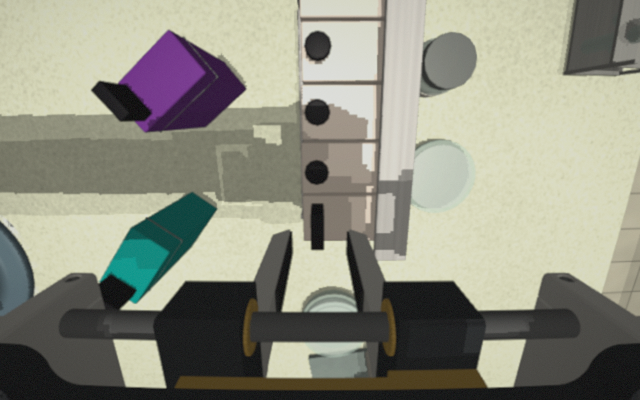

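The jaws straddle the tab: tips at (288,232) and (350,232), tab at (317,225). I'll go down 39 mm and close.

Emit:
move_arm:
  steps: "0 0 20 0 0 0 36; 0 -1 14 0 0 0 36; 0 0 5 0 0 0 36; 0 0 0 0 0 0 36; 0 0 0 0 0 0 6; 0 0 0 0 0 0 6; 0 0 0 0 0 0 6; 0 0 0 0 0 0 6; 0 0 0 0 0 0 6"
  newtons: 40

```text
time: 3.3
position: [0.5287, 0.1119, 0.1518]
tcp_rot: [[0.022, 1.0, 0.0], [1.0, -0.022, -0.0], [-0.0, 0.0, -1.0]]
wrist_force: [-0.2, -0.3, 0.8]
width: 0.106
```

```bash
python3 - <<'E'
from h import *; from rig import bot
w=bot.snapshot("wrist"); pickle.dump(w,open("w4.pkl","wb"))
s=bot.get_state(); print(s["time"],s["position"],s["tcp_rot"].round(4),s["wrist_force"],s["width"]*94)
im=w["pixels"][:,:,::-1]; cv2.imwrite("pics/w4.png",im)
w=bot.snapshot("side"); crop(w,240,440,50,230,3,"pics/s4.png")
E
```

```text
3.35 [0.52866651 0.11194082 0.15180305] [[ 2.200e-02  9.998e-01  2.000e-04]
 [ 9.998e-01 -2.200e-02 -1.000e-04]
 [-1.000e-04  2.000e-04 -1.000e+00]] [-0.5005435   0.1791614   1.77404472] 9.557437790740797
```

View pics/w4.png

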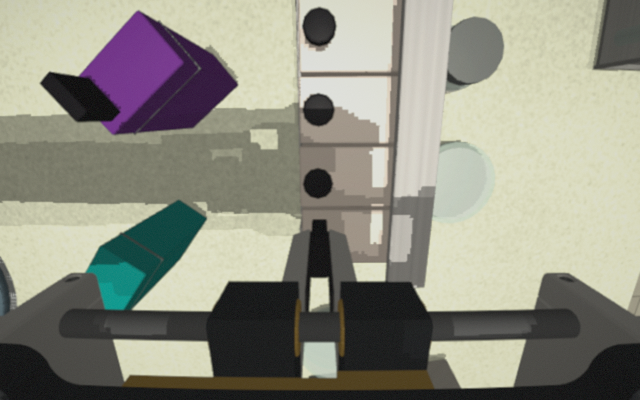

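View pics/s4.png

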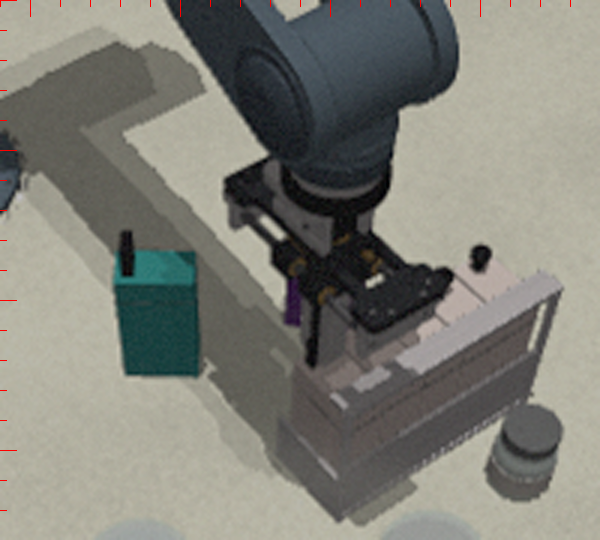

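The tab is held, with the opening at 9.6 mm and low forces. At 0.3 rad the front face needs about 5 mm clearance from the lip. So I'll tilt about the front foot edge and let that edge move 2.5 mm back, rising slightly late in the tilt.

```bash
cat >> h.py <<'E'
def seq(poses,f):
    o=[]
    for (p0,R0),(p1,R1) in zip(poses[:-1],poses[1:]):
        o.append(np.r_[1000*R0.T@(p1-p0),Ro.from_matrix(R0.T@R1).as_rotvec()])
    show(o,f)
def boxpose(edge,yaw,th,rel=(.012,.1438)):
    """TCP pose for box whose front foot edge middle is at edge(world), tilt th; rel=TCP from edge (x back, z up) in box"""
    a,b=rel; l=np.array([a*np.cos(th)-b*np.sin(th),0,b*np.cos(th)+a*np.sin(th)])
    return np.array(edge)+Ro.from_euler('z',yaw).as_matrix()@l, pose(yaw,th)
E
python3 - <<'E'
from h import *
yaw=-.022
e0=np.array([.5287,.1119,.1518])-Ro.from_euler('z',yaw).as_matrix()@np.array([.012,0,.1438])
print(e0)
X=Ro.from_euler('z',yaw).as_matrix()@np.array([1,0,0])
P=[]
for i in range(11):
    th=.03*i; P.append(boxpose(e0+X*.0025*np.clip((th-.06)/.24,0,1)+np.array([0,0,.003])*np.clip((th-.15)/.15,0,1),yaw,th))
seq(P,5); print(P[-1][0])
E
```

```text
[0.5167029  0.11216398 0.008     ]
-0.0 -4.3 -0.3 -0.0300 -0.0000 0.0000 5; 0.0 -4.3 -0.3 -0.0300 0.0000 -0.0000 5; 0.0 -4.0 -0.3 -0.0300 0.0000 0.0000 5; -0.0 -4.0 -0.3 -0.0300 -0.0000 -0.0000 5; -0.0 -4.0 -0.3 -0.0300 0.0000 -0.0000 5; -0.0 -3.9 -0.8 -0.0300 -0.0000 0.0000 5; 0.0 -3.9 -0.8 -0.0300 -0.0000 0.0000 5; 0.0 -3.9 -0.8 -0.0300 0.0000 -0.0000 5; -0.0 -3.9 -0.8 -0.0300 0.0000 -0.0000 5; 0.0 -3.9 -0.8 -0.0300 -0.0000 -0.0000 5
[0.48817804 0.11279163 0.15192363]
```

Emit:
move_arm:
  steps: "0 -4.3 -0.3 -0.03 0 0 5; 0 -4.3 -0.3 -0.03 0 0 5; 0 -4 -0.3 -0.03 0 0 5; 0 -4 -0.3 -0.03 0 0 5; 0 -4 -0.3 -0.03 0 0 5; 0 -3.9 -0.8 -0.03 0 0 5"
  newtons: 50

```text
time: 4.0
position: [0.5035, 0.1125, 0.1516]
tcp_rot: [[0.022, 0.983, 0.18], [1.0, -0.022, -0.004], [-0.0, 0.18, -0.984]]
wrist_force: [-0.6, 0.1, -2.6]
width: 0.105
```

```bash
python3 - <<'E'
from h import *; from rig import bot
w=bot.snapshot("side"); crop(w,240,440,50,230,3,"pics/s5.png")
s=bot.get_state(); print(s["time"],s["position"],s["tcp_rot"].round(4),s["wrist_force"],s["ft_torque"],s["width"]*94)
E
```

```text
4.05 [0.50277432 0.11265283 0.15143935] [[ 2.160e-02  9.833e-01  1.806e-01]
 [ 9.998e-01 -2.120e-02 -4.100e-03]
 [-2.000e-04  1.807e-01 -9.835e-01]] [ 1.69029403 -0.04506117 -1.58776782] [-0.14836326 -0.22619175  0.00987476] 9.550904870887555
```

View pics/s5.png

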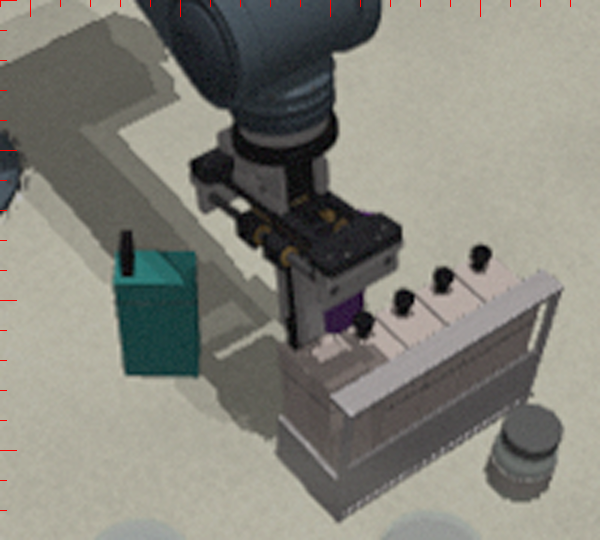

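The cassette's top is leaning out with the gripper at scale (315,345), the four neighbours stay put and forces are small. I'll complete the tilt to 0.3 rad.

Emit:
move_arm:
  steps: "0 -3.9 -0.8 -0.03 0 0 5; 0 -3.9 -0.8 -0.03 0 0 5; 0 -3.9 -0.8 -0.03 0 0 5; 0 -3.9 -0.8 -0.03 0 0 5; 0 0 0 0 0 0 5; 0 0 0 0 0 0 5"

```text
time: 4.65
position: [0.4877, 0.1129, 0.1516]
tcp_rot: [[0.022, 0.955, 0.295], [1.0, -0.021, -0.006], [0.0, 0.295, -0.955]]
wrist_force: [0.0, -0.8, -2.0]
width: 0.104
```

```bash
python3 - <<'E'
from h import *; from rig import bot
w=bot.snapshot("side"); crop(w,240,440,50,230,3,"pics/s6.png"); pickle.dump(w,open("s6.pkl","wb"))
s=bot.get_state(); print(s["time"],s["position"],s["tcp_rot"].round(4),s["wrist_force"],s["ft_torque"],s["width"]*94)
# plan lift+draw in tool axes
yaw=-.022; R=s["tcp_rot"]
X=np.array([np.cos(yaw),np.sin(yaw),0])
print("lift10",R.T@[0,0,10],"draw10",R.T@(-10*X))
E
```

```text
4.7 [0.48790185 0.11286292 0.15163591] [[ 0.0221  0.9553  0.2949]
 [ 0.9998 -0.0211 -0.0065]
 [ 0.      0.295  -0.9555]] [ 0.39509499  0.57557361 -2.73614546] [-0.06735688  0.51186223 -0.05605752] 9.973624889992916
lift10 [ 1.60214444e-04  2.94978321e+00 -9.55503946e+00] draw10 [-5.42017263e-04 -9.55503944e+00 -2.94978321e+00]
```

View pics/s6.png

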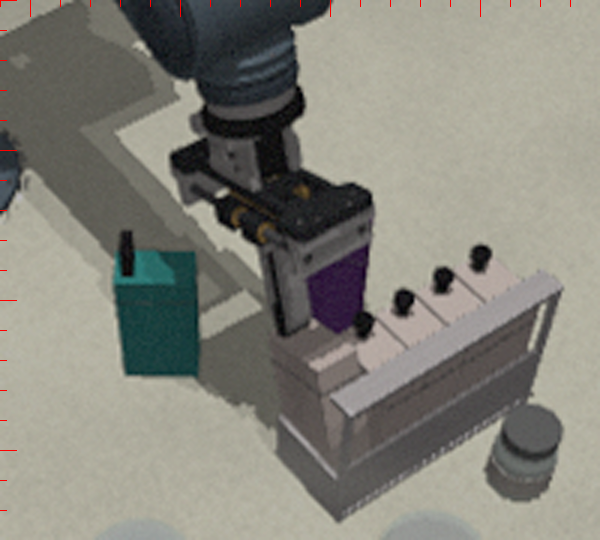

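The top is clear of the rail: the rear top edge at crop (320,370) sits in front of the rail strip. Next is the lift of 32 mm and the forward draw of 54 mm.

Emit:
move_arm:
  steps: "0 2.4 -7.6 0 0 0 5; 0 2.4 -7.6 0 0 0 5; 0 2.4 -7.6 0 0 0 5; 0 2.4 -7.6 0 0 0 5; 0 0 0 0 0 0 5"

```text
time: 5.2
position: [0.4894, 0.1129, 0.1856]
tcp_rot: [[0.022, 0.954, 0.299], [1.0, -0.021, -0.006], [0.0, 0.299, -0.954]]
wrist_force: [-0.6, -0.2, -3.1]
width: 0.103
```

```bash
python3 - <<'E'
from h import *; from rig import bot
w=bot.snapshot("side"); crop(w,240,440,50,230,3,"pics/s7.png"); pickle.dump(w,open("s7.pkl","wb"))
s=bot.get_state(); print(s["time"],s["position"],s["tcp_rot"].round(4),s["wrist_force"],s["ft_torque"],s["width"]*94)
E
```

```text
5.25 [0.48884709 0.11287515 0.1845706 ] [[ 2.200e-02  9.546e-01  2.972e-01]
 [ 9.998e-01 -2.110e-02 -6.500e-03]
 [ 1.000e-04  2.973e-01 -9.548e-01]] [ 0.33155613 -0.28100106 -3.1542586 ] [-0.01063017  0.5898153   0.02554134] 9.33783239836346
```

View pics/s7.png

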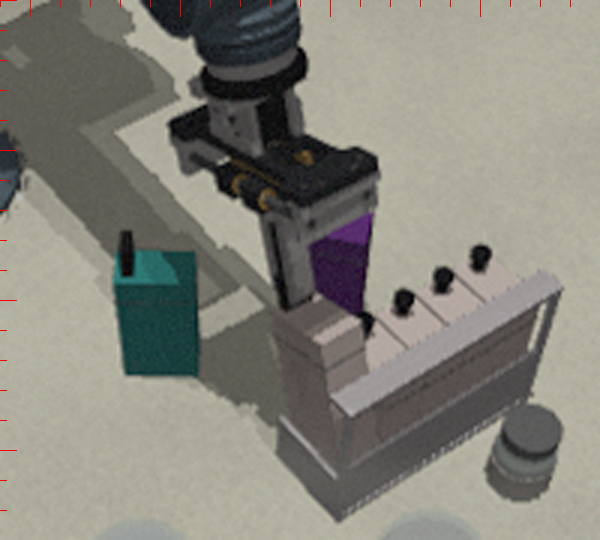

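The cassette rose with the gripper and the wrist load is 3 N. The foot edge is about 44 mm up, against 24 mm for the lip. Now I'll draw it forward.

Emit:
move_arm:
  steps: "0 -8.6 -2.7 0 0 0 5; 0 -8.6 -2.7 0 0 0 5; 0 -8.6 -2.7 0 0 0 5; 0 -8.6 -2.7 0 0 0 5; 0 -8.6 -2.7 0 0 0 5; 0 -8.6 -2.7 0 0 0 5; 0 0 0 0 0 0 5"

```text
time: 5.95
position: [0.4332, 0.1142, 0.1836]
tcp_rot: [[0.022, 0.955, 0.296], [1.0, -0.021, -0.006], [0.0, 0.296, -0.955]]
wrist_force: [0.3, -0.2, -3.1]
width: 0.101
```

```bash
python3 - <<'E'
from h import *; from rig import bot
w=bot.snapshot("side"); crop(w,240,440,50,230,3,"pics/s8.png"); pickle.dump(w,open("s8.pkl","wb"))
s=bot.get_state(); print(s["time"],s["position"],s["tcp_rot"].round(4),s["wrist_force"],s["ft_torque"],s["width"]*94)
E
```

```text
6.0 [0.43384471 0.11411872 0.18384859] [[ 0.0218  0.9549  0.2963]
 [ 0.9998 -0.0209 -0.0065]
 [ 0.      0.2963 -0.9551]] [ 0.92378042  0.264391   -3.07325027] [-0.09924921  0.46438405  0.01863053] 9.842526841666452
```

View pics/s8.png

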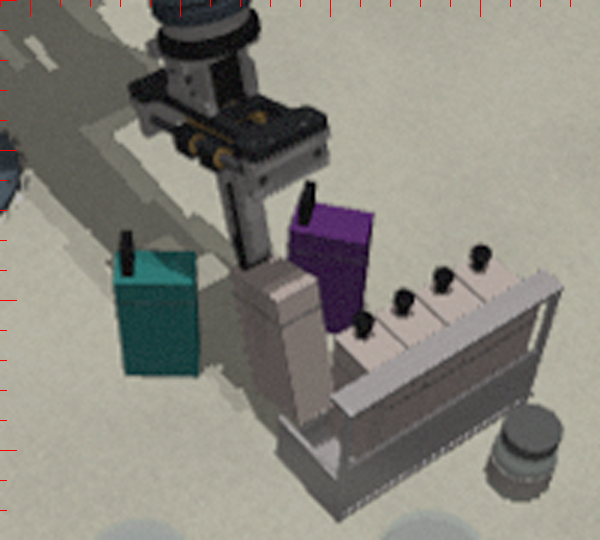

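The cassette is out of the foot space. Its lower rear edge at crop (300,420) is in front of the rail, and the neighbours are standing. I'll raise it, then carry it across in front of the reader.

```bash
python3 - <<'E'
from h import *; from rig import bot
s=bot.get_state()
p=s["position"]+[0,0,.14]; 
show(rows(s["position"],s["tcp_rot"],p,s["tcp_rot"],4),5)
print(); show(rows(p,s["tcp_rot"],[.42,-.257,.324],pose(.13,.3),11),5)
E
```

```text
0.0 10.4 -33.4 0.0000 0.0000 0.0000 5; 0.0 10.4 -33.4 0.0000 0.0000 0.0000 5; 0.0 10.4 -33.4 0.0000 0.0000 0.0000 5; 0.0 10.4 -33.4 0.0000 0.0000 0.0000 5

-33.8 -0.5 -0.2 0.0001 0.0041 -0.0132 5; -33.7 -0.9 -0.3 0.0001 0.0041 -0.0132 5; -33.7 -1.4 -0.4 0.0001 0.0041 -0.0132 5; -33.7 -1.8 -0.6 0.0001 0.0041 -0.0132 5; -33.7 -2.3 -0.7 0.0001 0.0041 -0.0132 5; -33.6 -2.7 -0.9 0.0001 0.0041 -0.0132 5; -33.6 -3.2 -1.0 0.0001 0.0041 -0.0132 5; -33.5 -3.6 -1.1 0.0001 0.0041 -0.0132 5; -33.5 -4.0 -1.3 0.0001 0.0041 -0.0132 5; -33.4 -4.5 -1.4 0.0001 0.0041 -0.0132 5; -33.4 -4.9 -1.5 0.0001 0.0041 -0.0132 5
```

Emit:
move_arm:
  steps: "0 5 -17 0 0 0 5; 0 10 -33 0 0 0 5; 0 10 -33 0 0 0 5; 0 10 -33 0 0 0 5; 0 5 -17 0 0 0 5; 0 0 0 0 0 0 5"

```text
time: 6.6
position: [0.4348, 0.1141, 0.3265]
tcp_rot: [[0.022, 0.953, 0.302], [1.0, -0.021, -0.006], [0.0, 0.302, -0.953]]
wrist_force: [0.6, -0.4, -3.2]
width: 0.105
```

Emit:
move_arm:
  steps: "-17 0 0 0 0.002 -0.007 5; -34 -0.7 0 0 0.004 -0.013 5; -34 -1.2 -0.4 0 0.004 -0.013 5; -34 -1.6 -0.5 0 0.004 -0.013 5; -34 -2 -0.6 0 0.004 -0.013 5; -34 -2.5 -0.8 0 0.004 -0.013 5; -34 -3 -1 0 0.004 -0.013 5; -34 -3.5 -1 0 0.004 -0.013 5; -34 -4 -1.2 0 0.004 -0.013 5; -34 -4 -1.3 0 0.004 -0.013 5; -33 -4.5 -1.5 0 0.004 -0.013 5; -16 -2.5 -0.8 0 0.002 -0.007 5"

```text
time: 7.8
position: [0.4186, -0.2618, 0.3203]
tcp_rot: [[-0.125, 0.949, 0.291], [0.992, 0.12, 0.038], [0.001, 0.293, -0.956]]
wrist_force: [-0.2, -0.0, -3.4]
width: 0.108
```

Emit:
move_arm:
  steps: "0 0 0 0 0 0 5; 0 0 0 0 0 0 5"

```text
time: 8.0
position: [0.4192, -0.259, 0.321]
tcp_rot: [[-0.128, 0.948, 0.291], [0.992, 0.121, 0.039], [0.002, 0.294, -0.956]]
wrist_force: [-0.4, 0.6, -3.3]
width: 0.102
```

```bash
python3 - <<'E'
from h import *; from rig import bot
d={}
for n in("scene","side","wrist"):
    d[n]=bot.snapshot(n); cv2.imwrite(f"pics/{n}9.png",d[n]["pixels"][:,:,::-1])
pickle.dump(d,open("s9.pkl","wb"))
s=bot.get_state(); print(s["time"],s["position"],s["tcp_rot"].round(4),s["wrist_force"],s["ft_torque"],s["width"]*94)
crop(d["scene"],160,320,180,330,4,"pics/a9.png")
E
```

```text
8.15 [ 0.4195971  -0.25836756  0.32219727] [[-1.293e-01  9.474e-01  2.927e-01]
 [ 9.916e-01  1.236e-01  3.790e-02]
 [-2.000e-04  2.952e-01 -9.554e-01]] [ 0.25447592 -0.08048889 -4.06487181] [-0.07726735  0.46262206 -0.04534001] 9.640733636812646
```

View pics/wrist9.png

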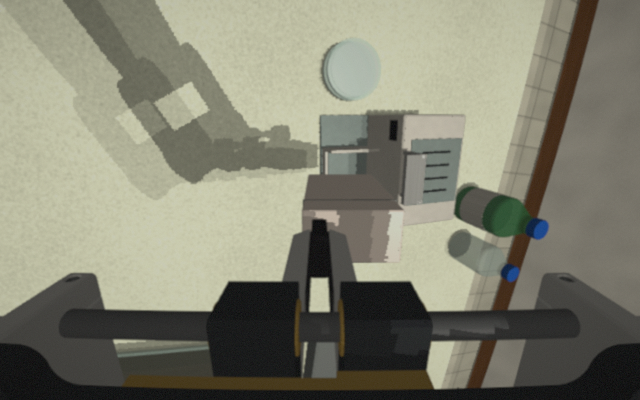

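View pics/side9.png

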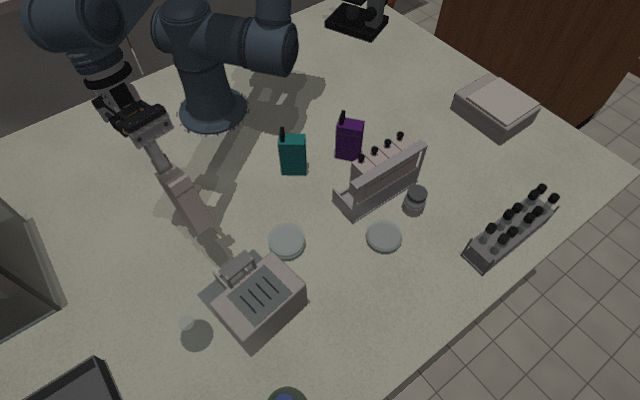

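View pics/a9.png

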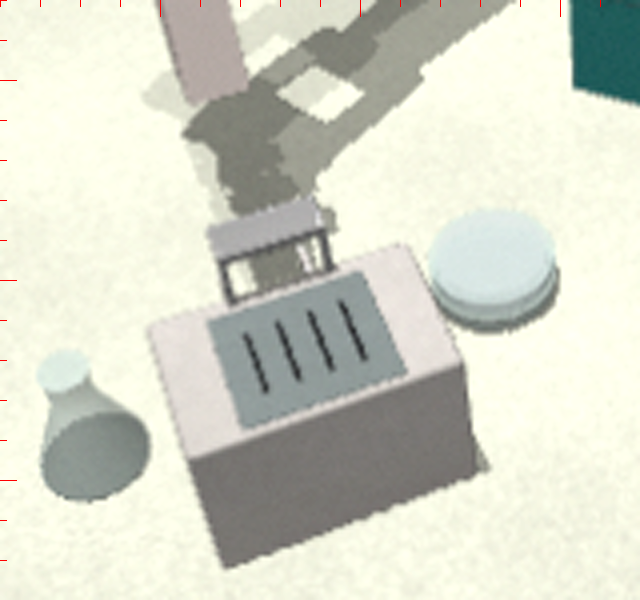

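The wrist view shows the bay at about (345,145), partly hidden by the cassette. I'll sidestep 90 mm in -y so the wrist camera sees the bay fully.

Emit:
move_arm:
  steps: "-15 0 0 0 0 0 5; -30 0 0 0 0 0 5; -30 0 0 0 0 0 5; -15 0 0 0 0 0 5; 0 0 0 0 0 0 5; 0 0 0 0 0 0 5; 0 0 0 0 0 0 5"

```text
time: 8.85
position: [0.4312, -0.3473, 0.3228]
tcp_rot: [[-0.129, 0.947, 0.293], [0.992, 0.124, 0.038], [-0.001, 0.296, -0.955]]
wrist_force: [0.5, -0.3, -3.3]
width: 0.105
```

```bash
python3 - <<'E'
from h import *; from rig import bot
w=bot.snapshot("wrist"); cv2.imwrite("pics/w10.png",w["pixels"][:,:,::-1])
pickle.dump(w,open("w10.pkl","wb"))
s=bot.get_state(); print(s["time"],s["position"],s["tcp_rot"].round(4),s["wrist_force"],s["width"]*94)
crop(w,290,490,0,200,4,"pics/w10c.png"); pickle.dump(s,open("st10.pkl","wb"))
E
```

```text
8.9 [ 0.43122843 -0.34743478  0.32286475] [[-1.294e-01  9.472e-01  2.933e-01]
 [ 9.916e-01  1.239e-01  3.760e-02]
 [-7.000e-04  2.956e-01 -9.553e-01]] [-0.46727312  0.08946023 -2.8836157 ] 10.156782234055798
```

View pics/w10.png

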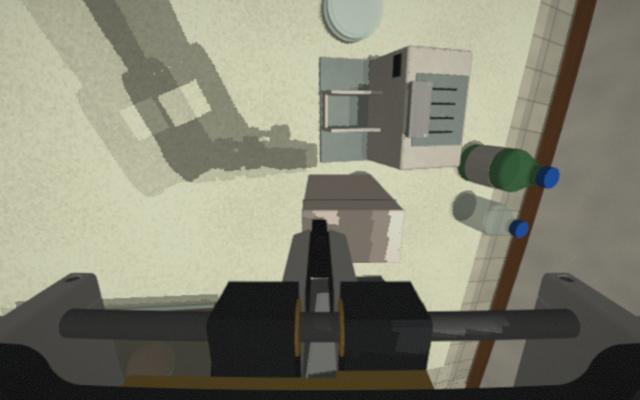

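View pics/w10c.png

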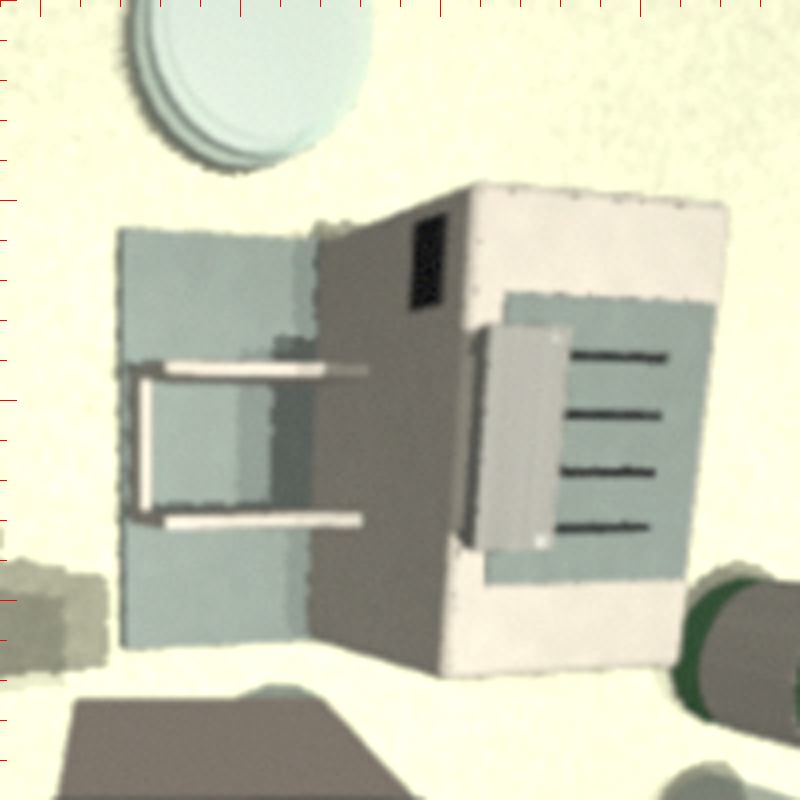

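```bash
python3 - <<'E'
from h import *
w=pickle.load(open("w10.pkl","rb"))
q=lambda x,y:(290+x/4,y/4)
def o(x,y,z): return onz(w,*q(x,y),z)
R=lambda th:np.array([[np.cos(th),-np.sin(th)],[np.sin(th),np.cos(th)]])
pts={"hFR+":(475,183,.12,.04,.085),"hFR-":(442,675,.12,.04,-.085),"hBK+":(727,207,.12,.15,.085),"hBK-":(677,664,.12,.15,-.085),
"railF+":(487,328,.164,.02,.034),"railF-":(472,548,.164,.02,-.034),"railB+":(571,328,.164,.05,.034),"railB-":(552,548,.164,.05,-.034),
"hbot+":(318,238,.008,.04,.085),"hbot-":(308,637,.008,.04,-.085)}
L=[];P=[]
for n,(x,y,z,a,b) in pts.items():
    p=o(x,y,z); L.append((a,b));P.append(p[:2])
L=np.array(L);P=np.array(P)
lc,pc=L.mean(0),P.mean(0); l=L-lc;p=P-pc
th=np.arctan2((l[:,0]*p[:,1]-l[:,1]*p[:,0]).sum(),(l*p).sum()); t=pc-R(th)@lc
print("origin",t.round(4),"yaw",th.round(4))
loc=lambda p:((R(th).T@(p[:2]-t))*1000).round(1)
for n,a,b in zip(pts,P,L): print(n,a.round(4),loc(a)-b*1000)
for n,x,y,z in(("base-x+",120,230,.008),("base-x-",120,648,.008),("lip out",138,440,.024),("lip in",152,440,.024),("cheek+ in",250,377,.055),("cheek+ out",250,362,.055),("cheek- in",250,514,.055),("cheek- out",250,528,.055),("cheek- in fr",170,516,.055),("cheek- in bk",355,512,.055),("cheek+ in fr",170,377,.055),("cheek+ in bk",320,375,.055),("cheekfront",164,370,.055),("cheekfront-",164,521,.055)):
    print(n,loc(o(x,y,z)))
E
```

```text
origin [ 0.5642 -0.2387] yaw 0.1397
hFR+ [ 0.5937 -0.1509] [ 1.5 -2.2]
hFR- [ 0.6159 -0.3141] [0.8 3.1]
hBK+ [ 0.6984 -0.1367] [-2.9 -2.7]
hBK- [ 0.7225 -0.3009] [-1.9  1.3]
railF+ [ 0.5795 -0.204 ] [ 0.  -1.8]
railF- [ 0.5886 -0.2685] [0. 1.]
railB+ [ 0.6093 -0.1987] [ 0.2 -0.7]
railB- [ 0.6185 -0.265 ] [0.1 0.3]
hbot+ [ 0.5923 -0.1492] [ 0.3 -0.3]
hbot- [ 0.6171 -0.315 ] [1.8 2. ]
base-x+ [-46.6  83.6]
base-x- [-48.  -83.3]
lip out [-44.7   2.8]
lip in [-38.7   2.8]
cheek+ in [-9.8 25.2]
cheek+ out [-10.   30.6]
cheek- in [ -8.7 -25.8]
cheek- out [ -8.6 -31.2]
cheek- in fr [-42.1 -26. ]
cheek- in bk [ 37.4 -25.8]
cheek+ in fr [-42.2  24.7]
cheek+ in bk [19.7 26.4]
cheekfront [-44.6  27.2]
cheekfront- [-44.5 -27.8]
```

The reader fit is consistent: origin (0.5645, -0.239), yaw about 0.138, cheek faces at ±25.5 mm and lip at -39 to -45 mm. I'll insert at 0.25 rad, because the front face then clears the lip with the foot edge at x' = -33.

```bash
cat >> h.py <<'E'
RO=np.array([.5645,-.239,0.]); RY=.138
def rp(ex,ez,th,ey=-.0013):
    e=RO+Ro.from_euler('z',RY).as_matrix()@np.array([ex,ey,0])+np.array([0,0,ez])
    return boxpose(e,RY,th)
def where(s):
    """edge position in reader frame, tilt"""
    R=s["tcp_rot"]; z=R[:,2]; 
    Rz=Ro.from_euler('z',RY).as_matrix(); zl=Rz.T@z; th=np.arctan2(zl[0],-zl[2])
    yl=Rz.T@R[:,0]; yaw=np.arctan2(-yl[0],yl[1])
    l=Rz.T@(s["position"]-RO); a,b=.012,.1438
    e=l-np.array([a*np.cos(th)-b*np.sin(th),-.0013,b*np.cos(th)+a*np.sin(th)])
    return (e*1000).round(1),th.round(4),"yawerr",yaw.round(4),"roll",np.arcsin(R[2,0]).round(4)
E
python3 - <<'E'
from h import *; from rig import bot
s=bot.get_state(); print(where(s))
c=(s["position"],s["tcp_rot"]); a=rp(-.112,.18,.25); b=rp(-.112,.045,.25); d=rp(-.033,.042,.25)
print(a[0],b[0],d[0])
show(rows(*c,*a,5),5); show(rows(*a,*b,6),5); show(rows(*b,*d,6),5)
E
```

```text
(array([-115.9,  -87.8,  181.9]), np.float64(0.3001), 'yawerr', np.float64(-0.0082), 'roll', np.float64(-0.0007))
[ 0.43002155 -0.25898921  0.32229845] [ 0.43002155 -0.25898921  0.18729845] [ 0.50827051 -0.24812178  0.18429845]
17.6 1.9 0.7 0.0100 0.0006 -0.0015 5; 17.6 2.0 0.7 0.0100 0.0006 -0.0015 5; 17.6 2.0 0.7 0.0100 0.0006 -0.0015 5; 17.6 2.0 0.7 0.0100 0.0006 -0.0015 5; 17.6 2.1 0.7 0.0100 0.0006 -0.0015 5
0.0 -5.6 21.8 0.0000 0.0000 0.0000 5; 0.0 -5.6 21.8 0.0000 0.0000 0.0000 5; 0.0 -5.6 21.8 0.0000 0.0000 0.0000 5; 0.0 -5.6 21.8 0.0000 0.0000 0.0000 5; 0.0 -5.6 21.8 0.0000 0.0000 0.0000 5; 0.0 -5.6 21.8 0.0000 0.0000 0.0000 5
-0.0 12.6 3.7 0.0000 0.0000 0.0000 5; -0.0 12.6 3.7 0.0000 0.0000 0.0000 5; -0.0 12.6 3.7 0.0000 0.0000 0.0000 5; -0.0 12.6 3.7 0.0000 0.0000 0.0000 5; -0.0 12.6 3.7 0.0000 0.0000 0.0000 5; -0.0 12.6 3.7 0.0000 0.0000 0.0000 5
```

Emit:
move_arm:
  steps: "17.6 2 0.7 0.01 0 -0.0016 5; 17.6 2 0.7 0.01 0 -0.0016 5; 17.6 2 0.7 0.01 0 -0.0016 5; 17.6 2 0.7 0.01 0 -0.0016 5; 17.6 2 0.7 0.01 0 -0.0016 5; 0 -2.8 11 0 0 0 5; 0 -5.6 21.8 0 0 0 5; 0 -5.6 21.8 0 0 0 5; 0 -5.6 21.8 0 0 0 5; 0 -5.6 21.8 0 0 0 5; 0 -5.6 21.8 0 0 0 5; 0 -2.8 11 0 0 0 5"

```text
time: 10.1
position: [0.4289, -0.259, 0.1838]
tcp_rot: [[-0.136, 0.961, 0.243], [0.991, 0.132, 0.034], [0.001, 0.245, -0.97]]
wrist_force: [0.1, 0.6, -2.9]
width: 0.105
```

Emit:
move_arm:
  steps: "0 0 0 0 0 0 5; 0 0 0 0 0 0 5; 0 0 0 0 0 0 5"

```text
time: 10.4
position: [0.4306, -0.261, 0.1882]
tcp_rot: [[-0.136, 0.959, 0.247], [0.991, 0.133, 0.029], [-0.005, 0.249, -0.969]]
wrist_force: [0.0, 0.2, -3.3]
width: 0.103
```

```bash
python3 - <<'E'
from h import *; from rig import bot
d={}
for n in("scene","side","wrist"): d[n]=bot.snapshot(n)
pickle.dump(d,open("s11.pkl","wb"))
s=bot.get_state(); print(s["time"],where(s),s["wrist_force"],s["width"]*94)
crop(d["side"],150,320,130,330,4,"pics/s11.png"); cv2.imwrite("pics/w11.png",d["wrist"]["pixels"][:,:,::-1])
c=(s["position"],s["tcp_rot"]);e=rp(-.033,.042,.25);show(rows(*c,*e,6),5)
E
```

```text
10.55 (array([-111.8,   -1.9,   45.6]), np.float64(0.251), 'yawerr', np.float64(-0.0017), 'roll', np.float64(-0.0044)) [ 0.15795539 -0.05368031 -4.08768566] 9.75394113504239
0.3 12.6 3.8 0.0002 0.0008 -0.0001 5; 0.3 12.6 3.8 0.0002 0.0008 -0.0001 5; 0.3 12.6 3.8 0.0002 0.0008 -0.0001 5; 0.3 12.6 3.8 0.0002 0.0008 -0.0001 5; 0.3 12.6 3.8 0.0002 0.0008 -0.0001 5; 0.3 12.6 3.8 0.0002 0.0008 -0.0001 5
```

View pics/s11.png

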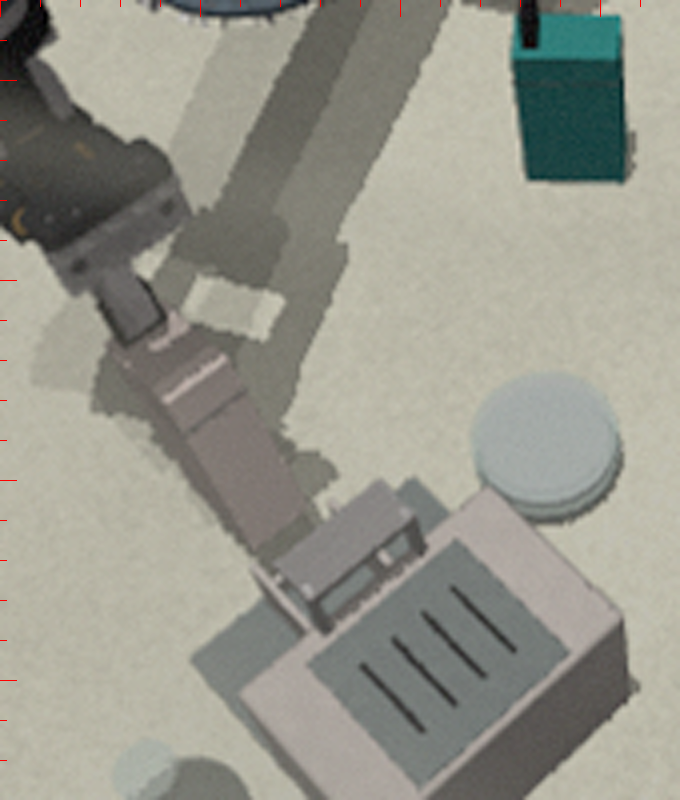

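View pics/w11.png

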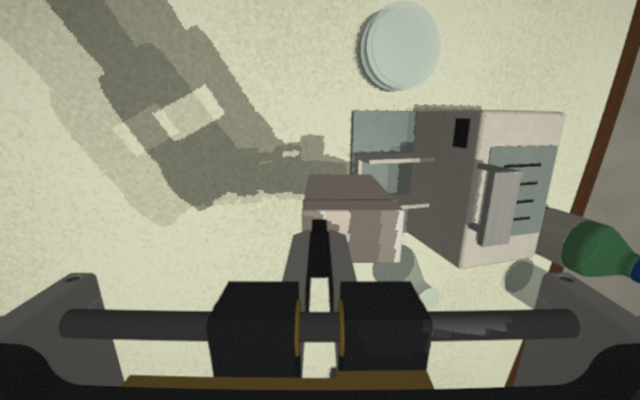

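```bash
python3 - <<'E'
from h import *
d=pickle.load(open("s11.pkl","rb")); crop(d["scene"],160,300,140,290,5,"pics/a11.png")
E
```

```text
(no output)
```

View pics/a11.png

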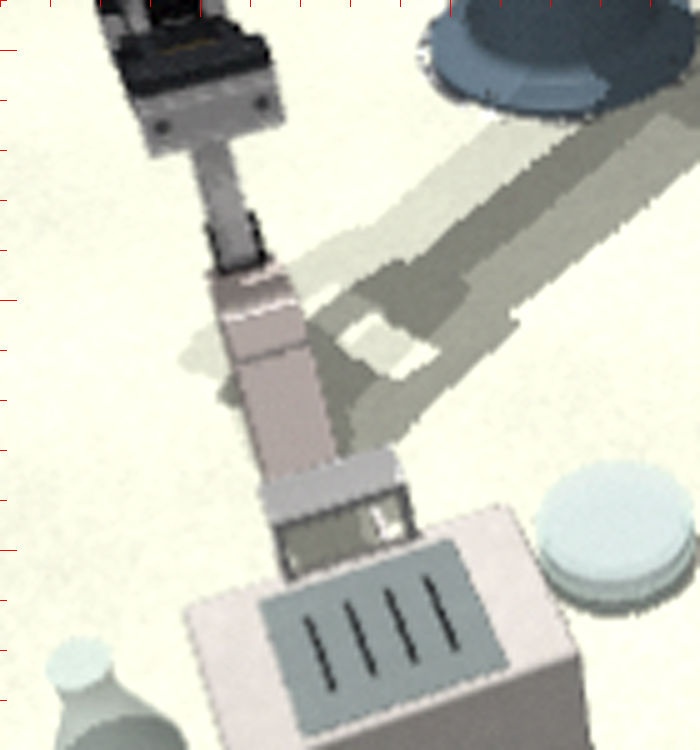

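```bash
python3 - <<'E'
from h import *
d=pickle.load(open("s11.pkl","rb")); A,B=d["scene"],d["side"]
a=lambda x,y:(160+x/5,140+y/5); b=lambda x,y:(150+x/4,130+y/4)
Rz=Ro.from_euler('z',RY).as_matrix()
def T(n,p,q):
    X,e=tri([ray(A,*p),ray(B,*q)]); print(n,(1000*Rz.T@(X-RO)).round(1),np.round(e,1)); 
T("rear top -y",a(222,322),b(165,403)); T("rear top +y",a(302,302),b(228,358))
T("seam -y",a(235,360),b(190,436)); T("seam +y",a(311,343),b(248,393))
th=.25;e=np.array([-111.8,45.6])
for x,z in((70,130),(0,130)): print("expect",e+[x*np.cos(th)-z*np.sin(th),z*np.cos(th)+x*np.sin(th)])
E
```

```text
rear top -y [-77.6 -23.6 185.6] [0.1 0.1]
rear top +y [-80.5  17.9 180.8] [1.2 1.2]
seam -y [-60.9 -23.4 172.3] [0.4 0.4]
seam +y [-66.6  16.1 163.6] [1.3 1.3]
expect [-76.13864518 188.87689197]
expect [-143.9625147   171.55861482]
```

Triangulated corners put the held cassette about 1–2 mm further to -y than assumed. Tilt and height agree within 3–4 mm. I'll add about 1 mm sideways and move in over the lip.

Emit:
move_arm:
  steps: "1 6.3 1.9 0 0.0015 0 5; 1 12.6 3.8 0 0.0015 0 5; 0.9 12.6 3.8 0 0.001 0 5; 0 12.6 3.8 0 0 0 5; 0 12.6 3.8 0 0 0 5; 0 12.6 3.8 0 0 0 5; 0 6.3 1.9 0 0 0 5; 0 0 0 0 0 0 5; 0 0 0 0 0 0 5; 0 0 0 0 0 0 5"

```text
time: 11.55
position: [0.5073, -0.2467, 0.1833]
tcp_rot: [[-0.136, 0.96, 0.245], [0.991, 0.132, 0.035], [0.001, 0.247, -0.969]]
wrist_force: [-0.2, -0.1, -2.9]
width: 0.102
```

```bash
python3 - <<'E'
from h import *; from rig import bot
d={}
for n in("scene","side","wrist"): d[n]=bot.snapshot(n)
pickle.dump(d,open("s12.pkl","wb"))
s=bot.get_state(); print(s["time"],where(s),s["wrist_force"],s["width"]*94)
crop(d["side"],170,320,180,330,4,"pics/s12.png"); cv2.imwrite("pics/w12.png",d["wrist"]["pixels"][:,:,::-1])
c=(s["position"],s["tcp_rot"]);e=rp(-.033,.010,.25,-.0003);show(rows(*c,*e,6),5)
E
```

```text
11.7 (array([-33.7,   1.4,  41.1]), np.float64(0.25), 'yawerr', np.float64(-0.0013), 'roll', np.float64(0.001)) [-0.11888369 -0.66056246 -3.16379238] 10.016666004644673
-0.1 -1.2 5.1 0.0000 -0.0001 -0.0003 5; -0.1 -1.2 5.1 0.0000 -0.0001 -0.0003 5; -0.1 -1.2 5.1 0.0000 -0.0001 -0.0003 5; -0.1 -1.2 5.1 0.0000 -0.0001 -0.0003 5; -0.1 -1.2 5.1 0.0000 -0.0001 -0.0003 5; -0.1 -1.2 5.1 0.0000 -0.0001 -0.0003 5
```

View pics/s12.png

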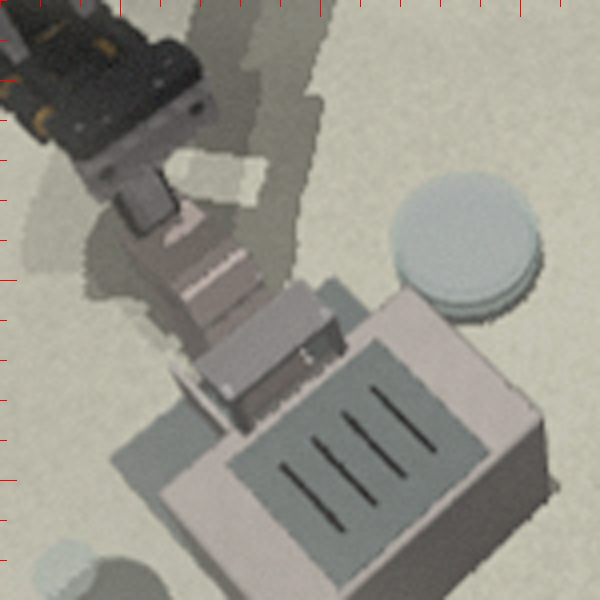

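View pics/w12.png

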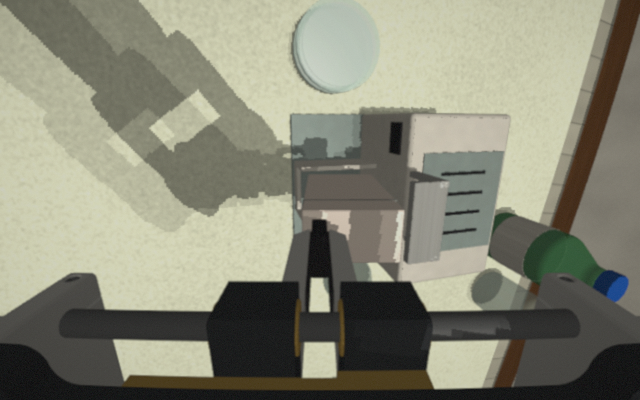

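The cassette is over the bay between the cheeks, with its front face just right of the lip at (298,185). It's clear of the rail. Lowering now.

Emit:
move_arm:
  steps: "0 -1.1 5 0 0 0 5; 0 -1.1 5 0 0 0 5; 0 -1.1 5 0 0 0 5; 0 -1.1 5 0 0 0 5; 0 -1.1 5 0 0 0 5; 0 -0.8 3 0 0 0 5; 0 0 0 0 0 0 5; 0 0 0 0 0 0 5"

```text
time: 12.5
position: [0.5086, -0.2466, 0.1547]
tcp_rot: [[-0.137, 0.96, 0.245], [0.991, 0.132, 0.035], [0.001, 0.247, -0.969]]
wrist_force: [0.1, 0.0, -3.5]
width: 0.105
```

```bash
python3 - <<'E'
from h import *; from rig import bot
d={}
for n in("scene","side","wrist"): d[n]=bot.snapshot(n)
pickle.dump(d,open("s13.pkl","wb"))
s=bot.get_state(); print(s["time"],where(s),s["wrist_force"],s["ft_torque"],s["width"]*94)
crop(d["wrist"],270,470,80,280,4,"pics/w13.png")
E
```

```text
12.65 (array([-32.3,   1.4,  12.7]), np.float64(0.2504), 'yawerr', np.float64(-0.0007), 'roll', np.float64(0.0006)) [ 0.53723839  0.03264234 -2.54360041] [-0.11377388  0.40194482  0.01249491] 9.531282036017256
```

View pics/w13.png

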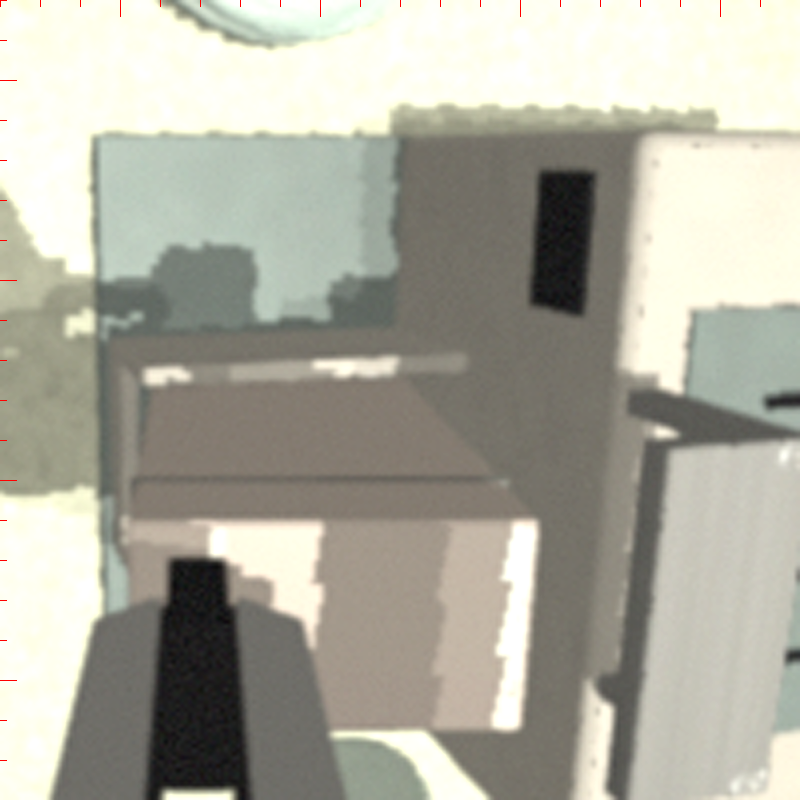

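Inside the bay, with no contact force and the foot edge about 4 mm above the floor. I'll lower the last bit in small rows and watch the force.

Emit:
move_arm:
  steps: "-1 -0.4 1.5 0 0 0 5; 0 -0.4 1.5 0 0 0 5; 0 -0.1 0.5 0 0 0 5; 0 0 0 0 0 0 5"

```text
time: 13.05
position: [0.5085, -0.2474, 0.1508]
tcp_rot: [[-0.137, 0.96, 0.245], [0.991, 0.132, 0.035], [0.001, 0.247, -0.969]]
wrist_force: [-0.0, -0.4, -4.0]
width: 0.107
```

```bash
python3 - <<'E'
from h import *; from rig import bot
s=bot.get_state(); print(s["time"],where(s),s["wrist_force"],s["ft_torque"],s["width"]*94)
E
```

```text
13.05 (array([-32.7,   0.7,   8.5]), np.float64(0.2497), 'yawerr', np.float64(-0.0008), 'roll', np.float64(0.0015)) [-0.00933342 -0.36977851 -3.98563224] [-0.09091657  0.4277894  -0.04674678] 10.06368391877859
```

Emit:
move_arm:
  steps: "0 -0.2 0.7 0 0 0 5; 0 -0.2 0.7 0 0 0 5; 0 0 0 0 0 0 5; 0 0 0 0 0 0 5"

```text
time: 13.45
position: [0.5088, -0.2477, 0.1502]
tcp_rot: [[-0.137, 0.96, 0.245], [0.991, 0.132, 0.035], [0.001, 0.248, -0.969]]
wrist_force: [-0.6, 0.4, 1.9]
width: 0.106
```

```bash
python3 - <<'E'
from h import *; from rig import bot
for i in range(1):
  s=bot.get_state(); print(s["time"],where(s),s["wrist_force"],s["ft_torque"],s["width"]*94)
w=bot.snapshot("side"); s=bot.get_state(); print(where(s),s["wrist_force"])
E
```

```text
13.45 (array([-32.3,   0.3,   7.9]), np.float64(0.2505), 'yawerr', np.float64(-0.0007), 'roll', np.float64(0.0006)) [-0.60456291  0.38643485  1.92902913] [0.08073893 0.55092572 0.03084971] 9.934615824983352
(array([-32.3,   0.3,   7.9]), np.float64(0.2505), 'yawerr', np.float64(-0.0007), 'roll', np.float64(0.0006)) [-2.14337975  0.81224491  1.26813207]
```

The foot edge touched the floor at its expected height (7.9 mm), seen as a load change of about 5 N. Now I'll tip it upright about that edge.

```bash
python3 - <<'E'
from h import *
P=[]
for i in range(11):
    f=i/10; P.append(rp(-.0323-.0015*f,.0078+.0010*min(1,f*3),.2505*(1-f),-.001))
seq(P,5)
E
```

```text
0.0 3.5 0.0 0.0250 0.0000 -0.0000 5; -0.0 3.5 0.0 0.0251 -0.0000 0.0000 5; 0.0 3.5 0.0 0.0251 -0.0000 0.0000 5; -0.0 3.5 0.2 0.0250 0.0000 -0.0000 5; 0.0 3.4 0.3 0.0251 -0.0000 0.0000 5; -0.0 3.4 0.3 0.0250 -0.0000 0.0000 5; 0.0 3.4 0.3 0.0251 0.0000 -0.0000 5; -0.0 3.4 0.3 0.0251 -0.0000 -0.0000 5; 0.0 3.4 0.3 0.0250 0.0000 -0.0000 5; -0.0 3.4 0.3 0.0250 -0.0000 0.0000 5
```

Emit:
move_arm:
  steps: "0 3.5 0 0.025 0 0 5; 0 3.5 0 0.025 0 0 5; 0 3.5 0 0.025 0 0 5; 0 3.5 0.2 0.025 0 0 5; 0 3.4 0.3 0.025 0 0 5; 0 3.4 0.3 0.025 0 0 5; 0 0 0 0 0 0 5"

```text
time: 14.2
position: [0.5297, -0.2444, 0.1524]
tcp_rot: [[-0.138, 0.986, 0.098], [0.99, 0.137, 0.015], [0.001, 0.099, -0.995]]
wrist_force: [0.2, 0.5, -2.2]
width: 0.101
```

```bash
python3 - <<'E'
from h import *; from rig import bot
s=bot.get_state(); print(s["time"],where(s),s["wrist_force"],s["ft_torque"],s["width"]*94)
d={n:bot.snapshot(n) for n in("side","wrist")}
crop(d["side"],170,320,180,330,4,"pics/s14.png"); crop(d["wrist"],270,470,80,280,4,"pics/w14.png")
E
```

```text
14.2 (array([-33. ,   0.7,   8.2]), np.float64(0.099), 'yawerr', np.float64(0.0003), 'roll', np.float64(0.0014)) [ 0.19015349  0.54162599 -2.18858648] [-0.0371754   0.2877867   0.00872888] 9.527749858336641
```

View pics/s14.png

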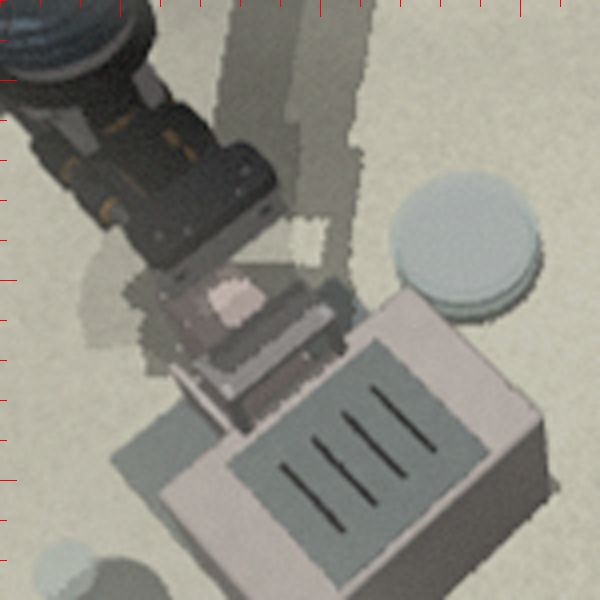

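View pics/w14.png

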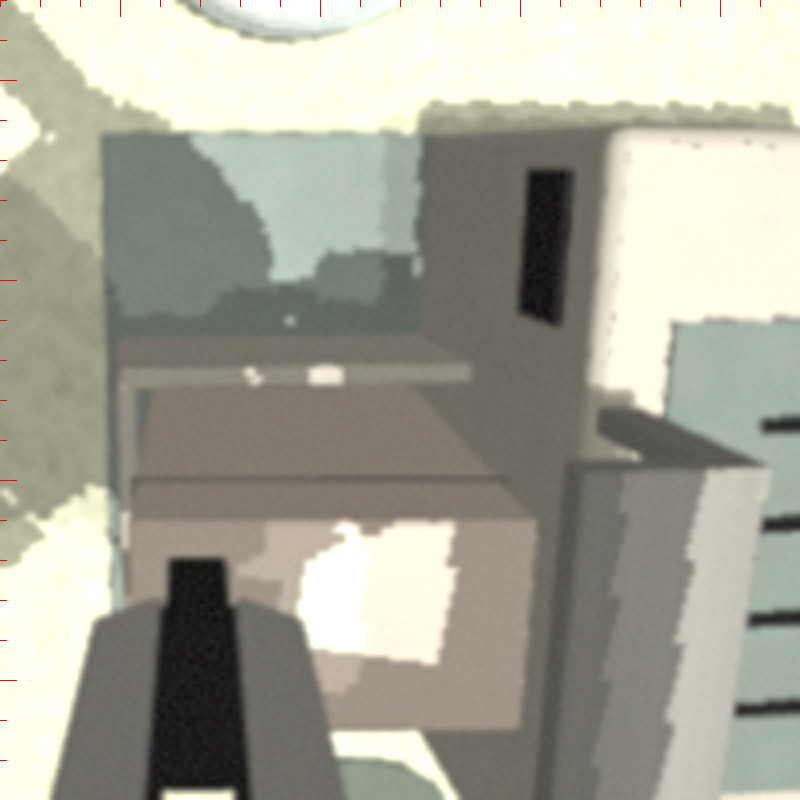

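Tilt is down to 0.10 rad, the rear top edge is passing under the rail, and forces are low. I'll finish the last 0.1 rad.

Emit:
move_arm:
  steps: "0 3.4 0.2 0.025 0 0 5; 0 3.4 0.2 0.025 0 0 5; 0 3.4 0.2 0.025 0 0 5; 0 3.2 0.2 0.024 0 0 5; 0 0 0 0 0 0 5; 0 0 0 0 0 0 5"

```text
time: 14.9
position: [0.5424, -0.2427, 0.1525]
tcp_rot: [[-0.137, 0.991, 0.0], [0.991, 0.137, 0.001], [0.001, 0.001, -1.0]]
wrist_force: [-0.4, -0.6, -3.6]
width: 0.103
```

```bash
python3 - <<'E'
from h import *; from rig import bot
s=bot.get_state(); print(s["time"],where(s),s["wrist_force"],s["ft_torque"],s["width"]*94)
d={n:bot.snapshot(n) for n in("side","wrist")}
crop(d["side"],170,320,180,330,4,"pics/s15.png"); crop(d["wrist"],270,470,80,280,4,"pics/w15.png")
s=bot.get_state(); print(s["time"],where(s),s["wrist_force"],s["ft_torque"],s["width"]*94)
E
```

```text
14.9 (array([-34.3,   0.7,   8.7]), np.float64(0.0006), 'yawerr', np.float64(-0.0003), 'roll', np.float64(0.0014)) [-0.43122947 -0.59879057 -3.56840609] [-0.06951926  0.12512628 -0.00491786] 9.668966957746036
15.0 (array([-34.7,   0.6,   8.7]), np.float64(0.0007), 'yawerr', np.float64(-0.0008), 'roll', np.float64(0.0014)) [-0.576486   -0.03704551 -3.46981561] [-0.11872165  0.14646227 -0.05678164] 9.464215511338688
```

View pics/w15.png

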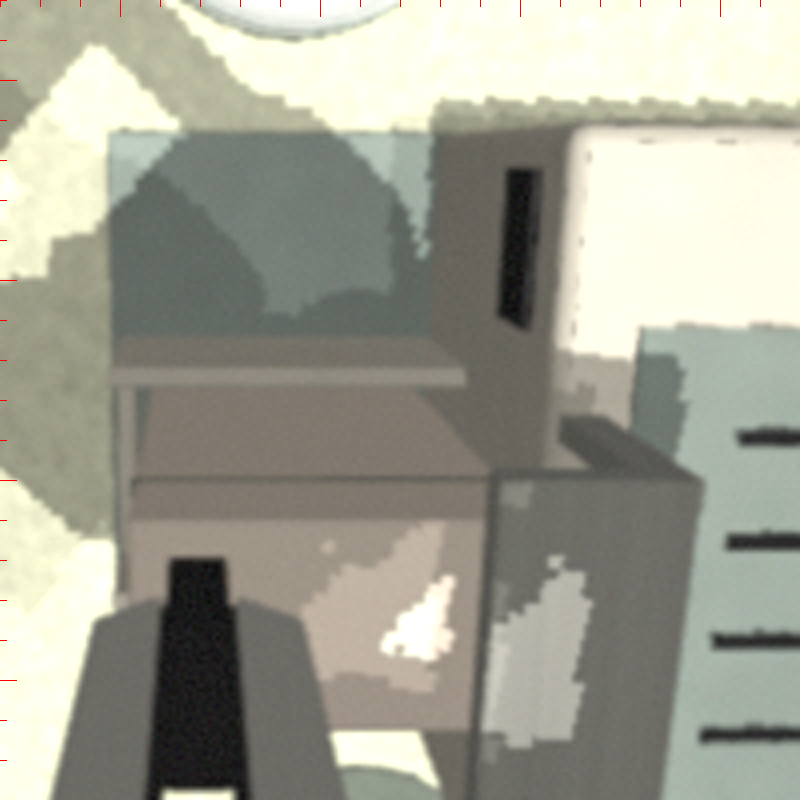

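It's upright under the rail and the gripper still carries its weight. I'll lower about 1 mm, then open.

Emit:
move_arm:
  steps: "0 0 0.5 0 0 0 5; 0 0 0.4 0 0 0 5; 0 0 0 0 0 0 5; 0 0 0 0 0 0 5"

```text
time: 15.4
position: [0.5421, -0.2429, 0.1519]
tcp_rot: [[-0.137, 0.991, 0.001], [0.991, 0.137, 0.001], [0.001, 0.001, -1.0]]
wrist_force: [-1.0, -0.2, -2.0]
width: 0.105
```

```bash
python3 - <<'E'
from h import *; from rig import bot
s=bot.get_state(); print(s["time"],where(s),s["wrist_force"],s["ft_torque"],s["width"]*94)
E
```

```text
15.4 (array([-34.6,   0.5,   8.1]), np.float64(0.001), 'yawerr', np.float64(-0.0008), 'roll', np.float64(0.0011)) [-1.01398979 -0.17702842 -2.04344787] [-0.07995361  0.17719158 -0.02457294] 9.880448808078908
```

Contact is starting, with the load down from 3.5 to 2 N and z at 8.1. Opening now.

Emit:
move_arm:
  steps: "0 0 0 0 0 0 14; 0 0 0 0 0 0 18; 0 0 0 0 0 0 24; 0 0 0 0 0 0 30; 0 0 0 0 0 0 32; 0 0 0 0 0 0 32; 0 0 0 0 0 0 32"

```text
time: 16.1
position: [0.5422, -0.2429, 0.1518]
tcp_rot: [[-0.137, 0.991, 0.001], [0.991, 0.137, 0.001], [0.001, 0.001, -1.0]]
wrist_force: [-0.3, 1.6, 0.6]
width: 0.34
```

```bash
python3 - <<'E'
from h import *; from rig import bot
s=bot.get_state(); print(s["time"],where(s),s["wrist_force"],s["ft_torque"],s["width"]*94)
w=bot.snapshot("wrist"); crop(w,270,470,80,280,4,"pics/w16.png")
E
```

```text
16.1 (array([-34.5,   0.5,   8. ]), np.float64(0.001), 'yawerr', np.float64(-0.0007), 'roll', np.float64(0.0011)) [-0.33472368  1.63697565  0.5771867 ] [-0.0310537   0.03919817  0.02808581] 32.00484639823439
```

View pics/w16.png

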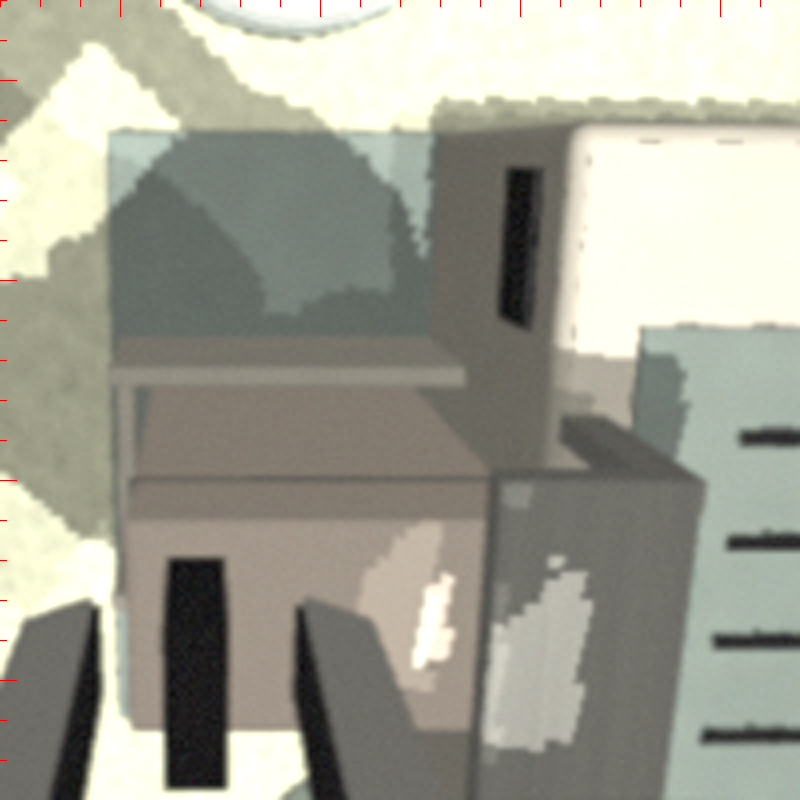

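The tab is free between the open jaws and the cassette hasn't moved. Withdrawing straight up.

Emit:
move_arm:
  steps: "0 0 -8 0 0 0 32; 0 0 -20 0 0 0 32; 0 0 -30 0 0 0 32; 0 0 -40 0 0 0 32; 0 0 -40 0 0 0 32; 0 -10 -20 0 0 0 32; 0 -40 0 0 0 0 32; 0 -40 0 0 0 0 32; 0 -20 0 0 0 0 32; 0 0 0 0 0 0 32; 0 0 0 0 0 0 32; 0 0 0 0 0 0 32"

```text
time: 17.35
position: [0.4339, -0.2581, 0.31]
tcp_rot: [[-0.137, 0.991, 0.001], [0.991, 0.137, 0.001], [0.001, 0.001, -1.0]]
wrist_force: [-0.3, 0.3, 0.1]
width: 0.34
```

```bash
python3 - <<'E'
from h import *; from rig import bot
s=bot.get_state(); print(s["time"],s["position"],s["wrist_force"],s["joint_velocities"].round(3))
d={n:bot.snapshot(n) for n in("scene","side","wrist")}
pickle.dump(d,open("s17.pkl","wb"))
for n in d: cv2.imwrite(f"pics/{n}17.png",d[n]["pixels"][:,:,::-1])
E
```

```text
17.35 [ 0.43387638 -0.25807627  0.30995231] [-0.25193052  0.2957424   0.12655102] [ 0.005  0.011 -0.001 -0.002  0.003 -0.003]
```

View pics/wrist17.png

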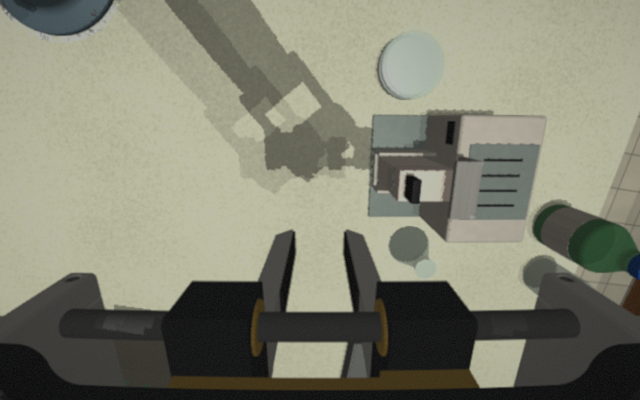

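View pics/side17.png

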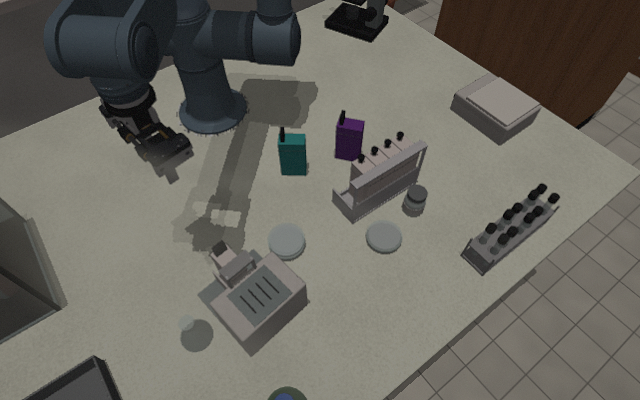

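View pics/scene17.png

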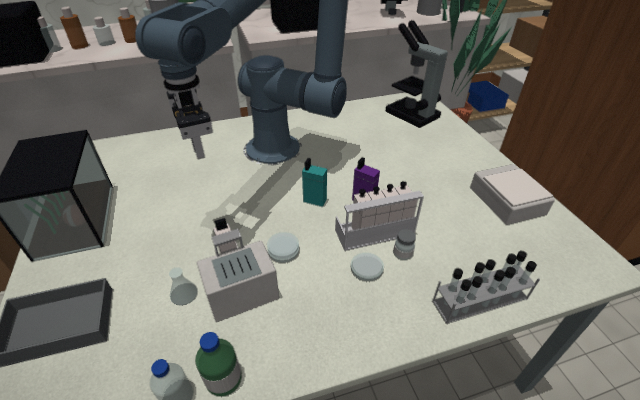

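The wrist view shows the cassette upright in the bay with its tab at (413,188) in front of the rail. The four knobbed boxes stand in the rack. One last numeric check before handing in.

```bash
python3 - <<'E'
from h import *
d=pickle.load(open("s17.pkl","rb")); d0=pickle.load(open("s0.pkl","rb"))
A,B=d["scene"],d["side"]
def cen(s,r,t=45):
    x0,x1,y0,y1=r; m=(s["pixels"][y0:y1,x0:x1].max(2)<t).astype(np.uint8)
    n,l,st,c=cv2.connectedComponentsWithStats(m)
    i=1+np.argmax(st[1:,4]); return c[i]+[x0,y0]
for n,rs in(("scene",((357,368,186,200),(370,382,183,198),(384,395,181,196),(398,409,178,193))),("side",((356,367,152,165),(369,380,144,157),(382,394,137,150),(395,408,129,143)))):
    for r in rs: print(n,"knob shift px",(cen(d[n],r)-cen(d0[n],r)).round(2))
p=cen(A,(208,235,210,232)); q=cen(B,(205,235,235,262)); X,e=tri([ray(A,*p),ray(B,*q)])
print("tab in reader axes",(1000*Ro.from_euler('z',RY).as_matrix().T@(X-RO)).round(1),np.round(e,1),"expect about -22.5 0 153")
# change map of bench things away from arm
for n in("scene","side"):
    for nm,r in {"scene":{"flask":(165,200,262,305),"dishes":(265,302,230,263),"dish":(348,385,250,282),"jar":(393,417,230,258),"turq":(301,330,157,207),"purp":(352,380,157,187)},"side":{"flask":(176,216,312,352),"dishes":(266,307,222,260),"dish":(364,404,218,254),"jar":(402,429,182,216),"turq":(276,309,126,178),"purp":(334,366,110,160)}}[n].items():
        x0,x1,y0,y1=r; a=cv2.cvtColor(d0[n]["pixels"][y0:y1,x0:x1],7).astype(np.float32);b=cv2.cvtColor(d[n]["pixels"][y0:y1,x0:x1],7).astype(np.float32)
        print(n,nm,"shift px",np.round(cv2.phaseCorrelate(a,b)[0],2),"diff",np.abs(a-b).mean().round(1))
E
```

```text
scene knob shift px [-0.11  0.17]
scene knob shift px [0. 0.]
scene knob shift px [-0.01 -0.29]
scene knob shift px [0. 0.]
side knob shift px [0.47 0.21]
side knob shift px [0.05 0.08]
side knob shift px [ 0.11 -0.03]
side knob shift px [0.11 0.11]Traceback (most recent call last):
  File "<stdin>", line 10, in <module>
  File "<stdin>", line 7, in cen
    return _wrapfunc(a, 'argmax', axis=axis, out=out, **kwds)
    return bound(*args, **kwds)
ValueError: attempt to get argmax of an empty sequence
```

```bash
python3 - <<'E'
from h import *
d=pickle.load(open("s17.pkl","rb")); d0=pickle.load(open("s0.pkl","rb"))
A,B=d["scene"],d["side"]
crop(B,195,265,225,285,8,"pics/f1.png"); crop(A,195,255,205,265,8,"pics/f2.png")
for n in("scene","side"):
    for nm,r in {"scene":{"flask":(165,200,262,305),"dishes":(265,302,230,263),"dish":(348,385,250,282),"jar":(393,417,230,258),"turq":(301,330,157,207),"purp":(352,380,157,187)},"side":{"flask":(176,216,312,352),"dishes":(266,307,222,260),"dish":(364,404,218,254),"jar":(402,429,182,216),"turq":(276,309,126,178),"purp":(334,366,110,160)}}[n].items():
        x0,x1,y0,y1=r; a=cv2.cvtColor(d0[n]["pixels"][y0:y1,x0:x1],7).astype(np.float32);b=cv2.cvtColor(d[n]["pixels"][y0:y1,x0:x1],7).astype(np.float32)
        print(n,nm,"shift px",np.round(cv2.phaseCorrelate(a,b)[0],2),"diff",np.abs(a-b).mean().round(1))
E
```

```text
scene flask shift px [0.02 0.5 ] diff 4.8
scene dishes shift px [-0.02  0.02] diff 5.0
scene dish shift px [ 0.04 -0.03] diff 5.1
scene jar shift px [ 0.05 -0.01] diff 3.4
scene turq shift px [ 0.08 -0.15] diff 19.0
scene purp shift px [ 0.06 -0.02] diff 3.7
side flask shift px [-0.07  0.04] diff 8.7
side dishes shift px [0.5  0.01] diff 9.6
side dish shift px [-0.05 -0.05] diff 9.6
side jar shift px [ 0.41 -0.04] diff 6.9
side turq shift px [-0.04  0.38] diff 6.9
side purp shift px [-0.02 -0.01] diff 6.0
```

View pics/f1.png

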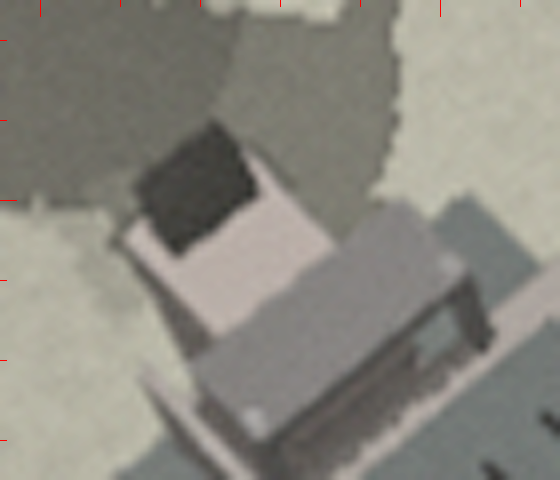

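View pics/f2.png

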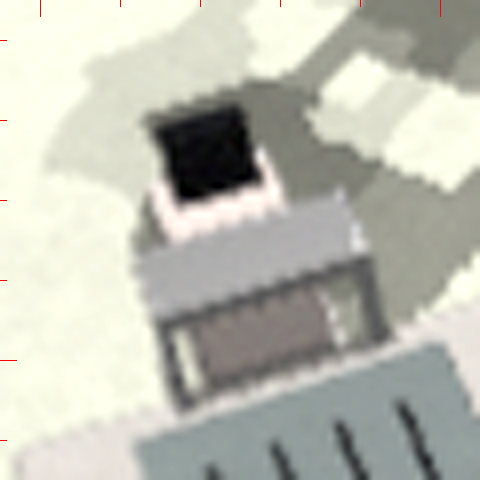

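```bash
python3 - <<'E'
from h import *
d=pickle.load(open("s17.pkl","rb")); A,B,W=d["scene"],d["side"],d["wrist"]
Rz=Ro.from_euler('z',RY).as_matrix()
L=lambda X:(1000*Rz.T@(X-RO)).round(1)
X,e=tri([ray(A,195+207/8,205+150/8),ray(B,195+198/8,225+187/8)]); print("tab",L(X),e)
for n,p,q in(("top fr-y",(150,190),(122,235)),("tabtop",(245,105),(213,122))):
    X,e=tri([ray(A,195+p[0]/8,205+p[1]/8),ray(B,195+q[0]/8,225+q[1]/8)]); print(n,L(X),np.round(e,1))
crop(W,360,490,110,230,6,"pics/f3.png")
E
```

```text
tab [-20.3  -0.3 155.8] [np.float64(0.8588076166467933), np.float64(0.8588076166467691)]
top fr-y [-37.6 -19.3 130.1] [0.6 0.6]
tabtop [-31.4  14.7 159.1] [2. 2.]
```

View pics/f3.png

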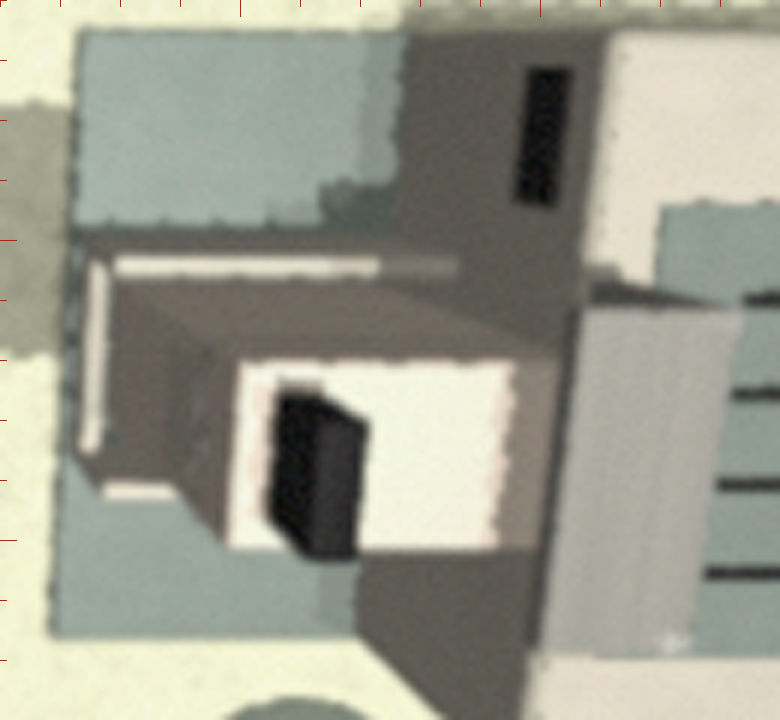

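The tab triangulates to (-20, 0, 156) mm in the reader's axes, against an expected (-22.5, 0, 153). The foot is behind the lip and the top is under the rail. Handing in.

```bash
python3 -c "
from rig import bot
print(bot.finish_job())"
```

```text
the job is handed in; nothing more can be done
None
```

The cassette with the flat tab is standing upright in the reader's bay, tab to the front, and I've handed the job in. No verdict was reported. I pulled its top out by the tab to 0.3 rad, lifted it over the rack lip and drew it forward. I then carried it across, set its foot behind the reader's lip at 0.25 rad, tipped it upright under the rail, let go and backed away. This took about 17.5 s of the 58 s allowed.

- **Cassette position:** the tab measured (-20, 0, 156) mm in the reader's axes, against an expected (-22.5, 0, 153), which is within the camera error. One top corner of the cassette measured about 8 mm low (130 instead of 138 mm). That corner was hard to see; the wrist view shows the cassette upright with its foot behind the lip.
- **Other boxes and bench:** the four knobbed boxes' knobs shifted by 0.5 px or less between the first and last pictures. The dishes, flask, jar and both look-alikes also matched within 0.5 px. The scene picture of the turquoise look-alike differed more in brightness but showed no shift; I put that down to the arm's shadow. My first script for the final check crashed on a badly placed search window, so I took the tab's pixels by eye instead.
- **Forces:** wrist force readings stayed around 4 N or less throughout, and the robot is clear of everything.

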